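# Butter, garlic and sugar put away under their own lids

## Robot

A 6-joint arm with a two-finger parallel gripper is mounted at the origin on a cart in front of the work surface, level with it; the furniture and walls round the work are solid. World frame = base frame: x ahead of the robot, y to its left, z up, the work surface at z = 0. Lengths are in m, angles in degrees, forces in N, time in s.
With the tool pointing down it reaches from about 0.35 to 0.975 m from the base axis. Payload 17.4 kg.
Tool frame: the origin (TCP) lies on the centre line of the jaws, within the pads' length; the fingertips stand 11 mm ahead of it and the grasp point (between the pads) lies 8 mm behind it; z points along the fingers, x is the direction in which the jaws open and shut, and the axes are right-handed (so a half turn about z gives the same grasp; the last joint's range is limited). The gripper opens to 85 mm and grips with 20 to 120 N. Pads are 22 mm wide; open, the fingers measure 114 mm over their backs; the gripper's body (76 mm by 85 mm) begins 54 mm behind the grasp point. The pads swing forward as they close: fully open they stand 13 mm farther back than shut.
Start: joints at [71.23, 6.646, 82.598, -0, 90.757, -2.166], TCP at [0.193, 0.647, 0.242] pointing down, gripper open.
Joint ranges: [-162.19, 162.19], [-47.58, 125.68], [4.15, 143.07], [-65.23, 245.23], [0.69, 171.88], [-170.13, 170.13]. Speed limits (degrees/s): [108.29, 108.29, 127.2, 180, 180, 180].

## Interface

Orientations are given as a 3x3 rotation matrix whose columns are the frame's x, y, z axes.
In Python, from rig import arm gives the robot as it stands.
- The arm moves only by the tool servo_tool, never from a script. Its argument "commands" is a list of rows, each an object with "hand": the closure, from 0 (fully open) to 1 (shut); "travel": the shift along the tool's x, y, z in m, a list of three; "delta_rot": the turn, a rotation vector about the tool's x, y, z in degrees, a list of three. In form: [{"hand": hand, "travel": [x, y, z], "delta_rot": [ax, ay, az]}, ...]. A call has 1 to 12 rows; each row is the pose to reach, as a shift and turn from the pose commanded when the call began, along the tool's axes at that moment; what a row does not reach only later rows make up. A row lasts 1/12 s, in which the tool goes at most 41.7 mm and 7.16 degrees, less where a joint would pass 70% of its speed; a pose out of reach is approached as far as the arm can. A call with a gripper value outside its range is refused whole. The fingers move at their own pace and stop on an object; the grip force is fixed at half the most. Time passes only in rows, so rows that repeat a pose let the fingers close. It gives the time, the measured TCP pose, the force and the opening at its end, in the units of the state.
- arm.get_state(): the state, without advancing time (a new reading comes with each control period).
- arm.camera(name): name is "scene" or "top" or "wrist"; returns a dict with "color" (480x640x3 uint8, blue, green, red), "z_map" (480x640 float32, m along the optical axis (not along the pixel's ray), 0 where there is no reading), "vfov" (degrees; the focal length in pixels is half the picture's height over the tangent of half this angle, whatever the lens; pixels are square), "cx", "cy" (the principal point, pixels), "k1" (the pictures are not rectified: a ray, as slopes to the right and down, at radius r is drawn at 1 + k1 r^2 times it, then the intrinsics apply), "R" (3x3) and "t" (3): a world point X has camera coordinates R X + t. Camera axes: x right, y down, z forward; pixel columns grow to the right and rows downward; lengths in m; the calibration is good to about 2 mm. A picture is of the moment at which its call begins.
- arm.sign_off(): hands the job in, once; it reports no verdict.
Trained networks look in a picture, given as the dict that the camera call returned (one of the last four; its "shot" number tells which), for a name from the list of things; names that differ only in an ending like _2 or _b are one class to them, and where a whole thing is asked for, a point or a joint stands for the part that bears it (a point fixed in the world has none). Each returns a list of dicts, best first, with "p" (0 to 1); they miss things now and then, are a little off and sometimes report something else, mostly with a low value. They report only what shows in the picture. A call takes as long as a camera call. They do not tell look-alikes from the thing itself.
- arm.look_for(picture, label): "box" ([left, top, width, height] in pixels, round what is visible of it).
- arm.landmark_of(picture, label): "uv" ([column, row] in pixels: a listed point, or the origin of a listed thing).
The state is a dict: "time_s": time; "joints": joint angles; "joint_velocities": joint speeds; "joint_torque": joint torques, N m; "tool_pos": TCP position; "ee_rot": TCP orientation; "contact_force": force on the tool from outside, world axes, zero at the start; "ft_torque": the same for the moment, N m; "opening": opening from 0.0 (shut) to 1.0 (fully open).
Only numpy, scipy, OpenCV 4.12 (cv2) and the standard library are available. Lean on these libraries where they do the work, as an engineer would, in place of code of your own. Each camera call takes 0.05 s, during which the arm holds its last target.

## Task

Put the supplies away: lay the wrapped stick of butter in the oblong butter dish and put the garlic bulb in the wide round crock. Then close the dish, the crock and the small sugar-cube jar, each with the wooden lid that fits it, so that every lid sits fully down on its rim. Leave the three containers standing where they are and do not disturb the pepper mill or the honey jar.

Things in the scene. Friction and masses are not known exactly. Their poses are not given: they have to be found in the camera images.
- butter: Wrapped stick of butter, a pale paper-covered bar 100 x 32 x 32 mm lying flat, 113 g. Origin at the centre of its underside; its x axis runs along the 100 mm length, z up.
- garlic: Garlic bulb standing on its root, 52 mm across, 62 mm tall, 60 g: off-white bulb up to 38 mm, narrowing to a straight tan neck 14 mm thick from 41 to 62 mm height. Origin at the centre of its underside, z along the neck.
- butter_dish: Open oblong white ceramic butter dish, outside 150 (x) x 100 (y) x 52 mm high, walls and floor 6 mm (inside 138 x 88, 46 deep), with an 8 mm thick ear sticking out 5 mm at each short end. Loose, 0.7 kg. Origin at the centre of its underside; x along its length.
- crock: Open round white ceramic garlic crock with eight small dark holes round the side, outside diameter 104, height 80, wall 5, floor 6 mm (inside diameter 94, 74 deep), empty. Loose, 0.6 kg. Origin at the centre of its underside.
- sugar_jar: Open round white ceramic jar, the smallest container, outside diameter 78, height 70, wall 5 mm (mouth diameter 68), holding brown sugar cubes up to about 55 mm height; it needs only its lid. Loose, 0.45 kg. Origin at the centre of its underside.
- dish_lid: Oblong wooden lid of the butter dish, standing upright as in use. Origin at the centre of its underside; from there up: a white tapered seal 9 mm high (120 x 70 mm below, 132 x 82 above) that drops into the mouth, a board 148 x 98 x 10 mm that rests on the rim, and on top a bar handle 60 (x) x 16 (y) x 28 mm; 47 mm high in all, 0.16 kg. x along its length. Fits either way round.
- crock_lid: Large round wooden lid, of the crock, standing upright. Origin at the centre of its underside; from there up: a white tapered seal 9 mm high (diameter 76 below, 88 above), a disc of diameter 102 x 10 mm that rests on the rim, and a round knob of diameter 24 x 28 mm; 47 mm high in all, 0.12 kg.
- sugar_lid: Small round wooden lid, of the sugar jar, standing upright. Origin at the centre of its underside; from there up: a white tapered seal 9 mm high (diameter 50 below, 62 above), a disc of diameter 76 x 10 mm that rests on the rim, and a round knob of diameter 24 x 28 mm; 47 mm high in all, 0.07 kg.
- pepper_mill: Bystander: dark wooden pepper mill, 58 mm across, 170 mm tall, behind the work under the wall cabinets (these hang 0.5 m above the worktop between y = -0.24 and 0.48; their front is at x = 0.57, their knobs reach out to x = 0.54). Origin at the centre of its underside.
- honey_jar: Bystander: glass honey jar with a yellow cap, 64 mm across, 100 mm tall, behind the work. Origin at the centre of its underside.
Mind the look-alikes: they are no part of the job. Of the things like the garlic, leave any that is blue or turquoise; of the rest the smaller one is meant.

How it is judged (in metres and radians):
At the end, for the whole second after the job is handed in: Butter in the dish, garlic in the crock; each lid on its own container, centred within 10 mm, level within 0.06 rad, down on the rim within 4 mm (dish lid aligned within 0.15 rad); containers upright within 40 mm of where they began; all at rest (z of dish_lid in the frame of butter_dish between 0.039 and 0.047 m and horizontal distance between dish_lid and butter_dish below 0.01 m and angle between each of dish_lid, crock_lid, sugar_lid's own z axis and vertical below 0.06 rad and angle between the x axis of dish_lid and the x axis of butter_dish, either way round below 0.15 rad and z of crock_lid in the frame of crock between 0.067 and 0.075 m and horizontal distance between crock_lid and crock below 0.01 m and z of sugar_lid in the frame of sugar_jar between 0.057 and 0.065 m and horizontal distance between sugar_lid and sugar_jar below 0.01 m and x of butter in the frame of butter_dish between -0.05 and 0.05 m and y of butter in the frame of butter_dish between -0.04 and 0.04 m and z of butter in the frame of butter_dish between 0 and 0.045 m and x of garlic in the frame of crock between -0.045 and 0.045 m and y of garlic in the frame of crock between -0.045 and 0.045 m and z of garlic in the frame of crock between 0 and 0.05 m and distance of each of butter_dish, crock, sugar_jar from where it was at the start of the episode below 0.04 m and angle between each of butter_dish, crock, sugar_jar's own z axis and vertical below 0.05 rad and linear speed of each of butter, garlic, butter_dish, crock, sugar_jar, dish_lid, crock_lid, sugar_lid below 0.02 m/s); the robot touches nothing.
It fails at once if a container is pushed more than 6 cm away or tipped (distance of any of butter_dish, crock, sugar_jar from where it was at the start of the episode above 0.06 m or angle between any of butter_dish, crock, sugar_jar's own z axis and vertical above 0.35 rad).
It fails at once if the pepper mill or the honey jar is shifted by more than 3 cm or knocked over (distance of any of pepper_mill, honey_jar from where it was at the start of the episode above 0.03 m or angle between any of pepper_mill, honey_jar's own z axis and vertical above 0.35 rad).
It also fails if it takes over 138 s, if anything falls off the work surface, if the arm or the gripper's body presses on something with over 40 N, if the wrist force passes 120 N, or if a joint passes its speed limit or range.

## Working session

There is one attempt and no reset: what is moved stays moved. The work goes in short steps, Python scripts to look and compute and a tool call to move; the robot and the scene stay as the last step left them, time stands still between calls to the robot, and variables do not carry over. Pictures are saved under pics/ and viewed, and the job is handed in when it is done.

Besides the shell and the picture viewer there is one more tool, called as name(argument=value, ...) on one line, values as JSON. servo_tool: Moves the arm, as the interface text tells. Its arguments: {"type":"object","properties":{"commands":{"type":"array","items":{"type":"object","properties":{"hand":{"type":"number"},"travel":{"type":"array","items":{"type":"number"}},"delta_rot":{"type":"array","items":{"type":"number"}}}}}},"required":["commands"]}

```bash
ls; mkdir -p pics
cat > h.py <<'E'
import numpy as np, cv2
from rig import arm
def K(d):
    f=240/np.tan(np.radians(d["vfov"])/2)
    return np.array([[f,0,d["cx"]],[0,f,d["cy"]],[0,0,1.]])
def rays(d,uv):
    uv=np.asarray(uv,float).reshape(-1,1,2)
    return cv2.undistortPoints(uv,K(d),np.array([d["k1"],0,0,0.]))[:,0]
def unp(d,uv,z):
    r=rays(d,uv); z=np.asarray(z).reshape(-1,1)
    return (np.hstack([r,np.ones((len(r),1))])*z - np.asarray(d["t"]))@np.asarray(d["R"])
def plane(d,uv,h):
    r=rays(d,uv); R=np.asarray(d["R"]);c=-R.T@np.asarray(d["t"])
    w=np.hstack([r,np.ones((len(r),1))])@R
    return c+w*((h-c[2])/w[:,2])[:,None]
def cloud(d):
    v,u=np.mgrid[0:480,0:640]
    return unp(d,np.stack([u.ravel(),v.ravel()],1),d["z_map"].ravel()).reshape(480,640,3)
def proj(d,X):
    R=np.asarray(d["R"]);X=np.atleast_2d(X)@R.T+np.asarray(d["t"])
    p=X[:,:2]/X[:,2:];p=p*(1+d["k1"]*(p**2).sum(1))[:,None]
    k=K(d);return p*k[0,0]+k[:2,2]
E
python3 - <<'E'
from h import *
names="butter garlic butter_dish crock sugar_jar dish_lid crock_lid sugar_lid pepper_mill honey_jar".split()
for c in ["scene","top","wrist"]:
    d=arm.camera(c); im=d["color"].copy(); cv2.imwrite(f"pics/{c}0.png",im)
    print(c,d["vfov"],d["k1"],(-np.asarray(d["R"]).T@np.asarray(d["t"])).round(3))
    for n in names:
        for r in arm.landmark_of(d,n):
            print(c,n,round(r["p"],2),np.round(r["uv"]),plane(d,r["uv"],0)[0].round(3))
print(arm.get_state())
E
```

```text
pics
scene 48.33299840444198 -0.02494067587141684 [-0.138 -1.266  0.657]
scene butter 0.65 [305. 249.] [ 0.44 -0.05  0.  ]
scene garlic 0.96 [323. 325.] [ 0.316 -0.406 -0.   ]
scene garlic 0.7 [363. 357.] [ 0.336 -0.539  0.   ]
scene garlic 0.69 [300. 299.] [ 0.316 -0.287  0.   ]
scene garlic 0.59 [287. 283.] [ 0.319 -0.204  0.   ]
scene butter_dish 0.59 [337. 267.] [ 0.47  -0.184  0.   ]
scene crock 0.57 [427. 295.] [ 0.599 -0.4    0.   ]
scene sugar_jar 0.81 [368. 313.] [ 0.429 -0.406  0.   ]
scene dish_lid 0.8 [280. 228.] [0.432 0.108 0.   ]
scene crock_lid 0.79 [247. 200.] [0.423 0.379 0.   ]
scene sugar_lid 0.51 [264. 214.] [0.428 0.235 0.   ]
scene pepper_mill 0.73 [318. 200.] [0.641 0.274 0.   ]
scene honey_jar 0.65 [302. 190.] [0.634 0.388 0.   ]
top 45.53446984453518 -0.09413831886856858 [-0.117  0.003  1.544]
top butter 0.93 [325. 255.] [ 0.434 -0.056  0.   ]
top butter 0.26 [373. 243.] [ 0.453 -0.198  0.   ]
top garlic 0.82 [449. 274.] [ 0.333 -0.398  0.   ]
top garlic 0.78 [379. 286.] [ 0.325 -0.195  0.   ]
top garlic 0.78 [497. 265.] [ 0.341 -0.543  0.   ]
top garlic 0.7
[... 932 characters left out ...]
9e-04,
        9.07550940e+01, -2.16617741e+00]), 'joint_velocities': array([ 0.02862623, -0.05417054, -0.07322896,  0.0103033 , -0.02123947,
       -0.08733262]), 'joint_torque': array([-2.09637196e-04, -7.31737161e+01, -6.32629609e+01, -6.49690674e-05,
        7.93107029e-04, -2.52818029e-05]), 'tool_pos': array([0.19290214, 0.64687486, 0.24232797]), 'ee_rot': array([[ 2.85748657e-01,  9.58304599e-01,  2.13140777e-05],
       [ 9.58304598e-01, -2.85748658e-01,  5.30495877e-05],
       [ 5.69281330e-05,  5.26653022e-06, -9.99999998e-01]]), 'contact_force': array([0.72818733, 0.37271906, 0.42082648]), 'ft_torque': array([ 0.02148373, -0.01046629,  0.0274198 ]), 'opening': 1.0035719344946854}
```

View pics/top0.png

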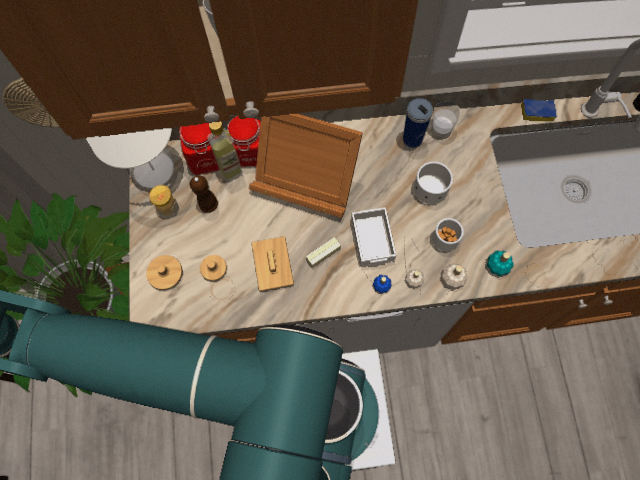

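View pics/scene0.png

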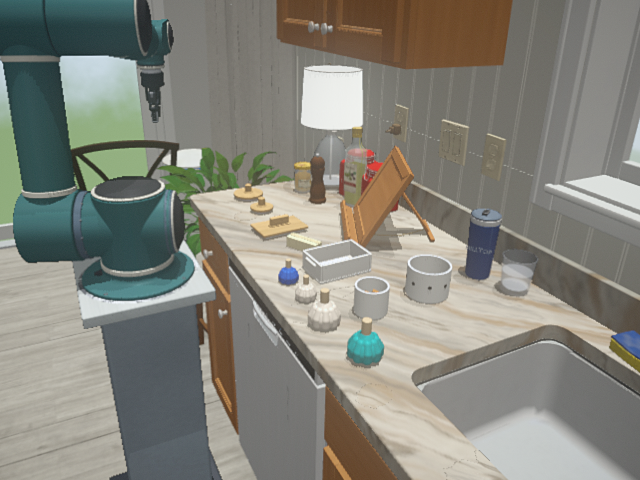

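View pics/wrist0.png

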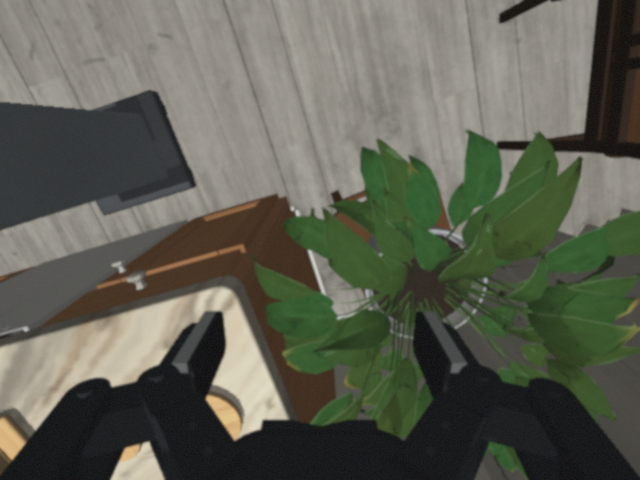

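```bash
cat > meas.py <<'E'
from h import *
def blob(P,c,h0,h1,r):
    m=(P[...,2]>h0)&(P[...,2]<h1)&(np.hypot(P[...,0]-c[0],P[...,1]-c[1])<r)
    n,l,s,ct=cv2.connectedComponentsWithStats(m.astype(np.uint8),connectivity=8)
    k=1+np.argmax(s[1:,4]); 
    return P[l==k]
def rect(p):
    (cx,cy),(a,b),t=cv2.minAreaRect((p[:,:2]*1000).astype(np.float32))
    if b>a:a,b,t=b,a,t+90
    return np.round([cx,cy,a,b,(t+90)%180-90],1)
E
python3 - <<'E'
from meas import *
d=arm.camera("top");P=cloud(d)
import pickle
print("table z",np.median(P[240:260,385:400,2]), np.median(P[290:300,200:240,2]))
np.save("top.npy",P)
S=dict(butter=((.45,-.05),.02,.05,.09),butter_dish=((.47,-.197),.035,.08,.12),crock=((.59,-.395),.06,.1,.1),sugar_jar=((.44,-.405),.06,.09,.07),dish_lid=((.42,.1),.012,.03,.13),dish_h=((.42,.1),.035,.06,.13),crock_lid=((.43,.405),.01,.03,.09),crock_k=((.43,.405),.035,.06,.09),sugar_lid=((.435,.265),.01,.03,.08),sugar_k=((.435,.265),.035,.06,.08),garlic=((.33,-.29),.015,.08,.05),neck=((.33,-.29),.043,.08,.05))
for n,a in S.items():
    p=blob(P,*a); (cx,cy),r=cv2.minEnclosingCircle((p[:,:2]*1000).astype(np.float32))
    print(n,len(p),"zmed %.3f max %.3f"%(np.median(p[:,2]),p[:,2].max()),"rect",rect(p),"circ",round(cx),round(cy),round(r),"mean",(p[:,:2].mean(0)*1000).round(1))
E
```

```text
table z 0.009221582471786826 0.00013736264238380064
butter 418 zmed 0.033 max 0.044 rect [438.1 -49.9 100.   34.4 -61.2] circ 437 -51 51 mean [436.6 -50. ]
butter_dish 567 zmed 0.050 max 0.062 rect [ 463.9 -196.5  162.2  101.3    2.3] circ 463 -196 89 mean [ 460.6 -197.5]
crock 392 zmed 0.076 max 0.089 rect [ 601.6 -394.6  102.7  102.   -35.7] circ 602 -396 54 mean [ 601.4 -393.8]
sugar_jar 205 zmed 0.069 max 0.081 rect [ 437.3 -405.8   77.3   76.3  -54.9] circ 439 -405 41 mean [ 436.9 -405. ]
dish_lid 1583 zmed 0.020 max 0.030 rect [424.2  96.9 152.2  98.4   3.9] circ 426 97 87 mean [422.3  96.9]
dish_h 121 zmed 0.046 max 0.056 rect [424.4  96.9  61.6  15.8   4.6] circ 424 100 31 mean [423.3  96.7]
crock_lid 899 zmed 0.019 max 0.029 rect [436.7 404.  100.9 100.8  22.1] circ 437 403 52 mean [434.4 402.5]
crock_k 58 zmed 0.046 max 0.054 rect [435.3 403.1  20.6  20.5  20.7] circ 435 402 12 mean [434.5 402.3]
sugar_lid 457 zmed 0.019 max 0.030 rect [432.  263.9  73.8  71.  -28.6] circ 432 263 38 mean [430.2 263.4]
sugar_k 60 zmed 0.047 max 0.055 rect [431.3 263.   22.6  22.4 -23.8] circ 431 263 12 mean [431.1 262.2]
garlic 250 zmed 0.033 max 0.067 rect [ 328.9 -293.7   49.6   47.3  -12.5] circ 330 -294 26 mean [ 325.1 -291.3]
neck 34 zmed 0.059 max 0.067 rect [ 329.3 -295.5   18.4   16.1   85.9] circ 329 -296 12 mean [ 328.4 -294.3]
```

servo_tool(commands=[{"hand": 0,"travel": [-0.3,0.338,0.122],"delta_rot": [0,0,-16.6]},{"hand": 0,"travel": [-0.3,0.338,0.122],"delta_rot": [0,0,-16.6]},{"hand": 0,"travel": [-0.3,0.338,0.122],"delta_rot": [0,0,-16.6]},{"hand": 0,"travel": [-0.3,0.338,0.122],"delta_rot": [0,0,-16.6]},{"hand": 0,"travel": [-0.3,0.338,0.122],"delta_rot": [0,0,-16.6]},{"hand": 0,"travel": [-0.3,0.338,0.122],"delta_rot": [0,0,-16.6]},{"hand": 0,"travel": [-0.3,0.338,0.122],"delta_rot": [0,0,-16.6]},{"hand": 0,"travel": [-0.3,0.338,0.122],"delta_rot": [0,0,-16.6]},{"hand": 0,"travel": [-0.3,0.338,0.122],"delta_rot": [0,0,-16.6]},{"hand": 0,"travel": [-0.3,0.338,0.122],"delta_rot": [0,0,-16.6]},{"hand": 0,"travel": [-0.3,0.338,0.122],"delta_rot": [0,0,-16.6]},{"hand": 0,"travel": [-0.3,0.338,0.122],"delta_rot": [0,0,-16.6]}])

```text
time_s: 2.7
tool_pos: [0.4325, 0.2587, 0.1188]
ee_rot: [[0.003, 1.0, -0.001], [1.0, -0.003, -0.002], [-0.002, -0.001, -1.0]]
contact_force: [-0.6, 0.7, -0.5]
opening: 0.997
```

Run:
```python
from meas import *
d=arm.camera("wrist");P=cloud(d);cv2.imwrite("pics/w1.png",d["color"])
print(arm.get_state()["tool_pos"],arm.get_state()["ee_rot"].round(4))
for n,a in dict(lid=((.431,.263),.01,.03,.08),k=((.431,.263),.035,.06,.04)).items():
    p=blob(P,*a);(cx,cy),r=cv2.minEnclosingCircle((p[:,:2]*1000).astype(np.float32))
    print(n,len(p),np.median(p[:,2]),rect(p),cx,cy,r)
```

```text
[0.43239424 0.25933406 0.11901472] [[ 3.6e-03  1.0e+00 -9.0e-04]
 [ 1.0e+00 -3.6e-03 -1.3e-03]
 [-1.3e-03 -9.0e-04 -1.0e+00]]
lid 6514 0.020972245201944056 [431.6 268.8  75.1  74.6 -64.2] 431.98919677734375 268.8486022949219 37.865116119384766
k 1044 0.04842552742207471 [431.3 268.8  22.6  22.5  45.2] 431.51641845703125 268.78045654296875 11.740534782409668
```

View pics/w1.png

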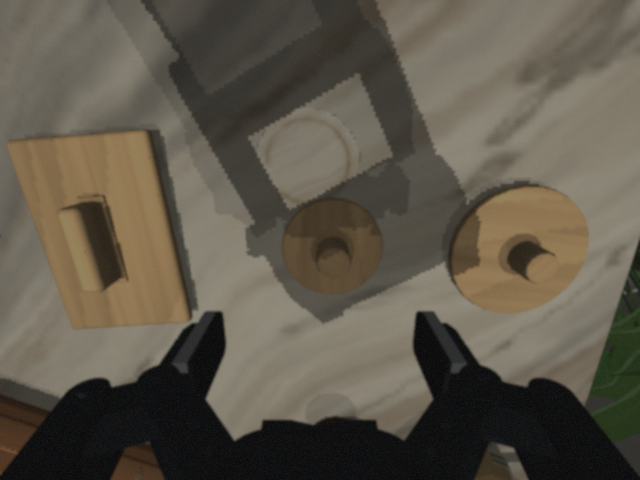

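servo_tool(commands=[{"hand": 0,"travel": [0,0,0],"delta_rot": [0,0,0]},{"hand": 0,"travel": [0,0,0],"delta_rot": [0,0,0]},{"hand": 0,"travel": [0,0,0],"delta_rot": [0,0,0]}])

```text
time_s: 3.0
tool_pos: [0.4307, 0.2639, 0.1208]
ee_rot: [[-0.001, 1.0, 0.0], [1.0, 0.001, 0.001], [0.001, 0.0, -1.0]]
contact_force: [-0.5, 0.3, -1.2]
opening: 1.001
```

```bash
cat > w.py <<'E'
from meas import *
import sys
def run(S,cam="wrist",save=None):
    d=arm.camera(cam);P=cloud(d)
    if save: cv2.imwrite("pics/"+save,d["color"])
    s=arm.get_state(); print(round(s["time_s"],2),s["tool_pos"].round(4),s["ee_rot"].round(4).tolist(),s["opening"].round(3))
    for n,a in S.items():
        try:
            p=blob(P,*a);(cx,cy),r=cv2.minEnclosingCircle((p[:,:2]*1000).astype(np.float32))
            print(n,len(p),"z",np.median(p[:,2]).round(4),"rect",rect(p),"circ",np.round([cx,cy,r],1))
        except Exception as e: print(n,e)
    return d,P
E
python3 - <<'E'
from w import *
run(dict(lid=((.431,.263),.01,.03,.07),k=((.431,.263),.035,.06,.04),cl=((.435,.403),.01,.03,.07),ck=((.435,.403),.035,.06,.04),dl=((.424,.097),.01,.03,.12),dk=((.424,.097),.035,.06,.06)))
E
```

```text
Traceback (most recent call last):
  File "w.py", line 6, in run
    s=arm.get_state(); print(round(s["time_s"],2),s["tool_pos"].round(4),s["ee_rot"].round(4).tolist(),s["opening"].round(3))
                                                                                                       ^^^^^^^^^^^^^^^^^^
AttributeError: 'float' object has no attribute 'round'
```

```bash
sed -i 's/s\["opening"\].round(3)/round(s["opening"],3)/' w.py
python3 - <<'E'
from w import *
run(dict(lid=((.431,.263),.01,.03,.07),k=((.431,.263),.035,.06,.04),cl=((.435,.403),.01,.03,.07),ck=((.435,.403),.035,.06,.04),dl=((.424,.097),.01,.03,.12),dk=((.424,.097),.035,.06,.06)))
E
```

```text
3.1 [0.4307 0.2638 0.1207] [[-0.0015, 1.0, 0.0005], [1.0, 0.0015, 0.0004], [0.0004, 0.0005, -1.0]] 1.002
lid 6389 z 0.021 rect [431.6 268.7  74.9  74.7  38.2] circ [431.9 268.7  37.9]
k 1025 z 0.0484 rect [431.5 268.9  22.9  22.5  44.5] circ [431.7 268.9  11.8]
cl 12219 z 0.0212 rect [436.  408.1 101.8 100.7  63.3] circ [436.4 408.3  51.4]
ck 1236 z 0.0483 rect [435.8 407.6  23.3  22.9 -78.5] circ [436.5 407.9  12.4]
dl 22327 z 0.0206 rect [423.9 101.8 147.8 100.    3.9] circ [423.3 103.   87.2]
dk 3009 z 0.0475 rect [423.8 102.7  60.1  16.9   4.3] circ [423.8 103.1  30.2]
```

servo_tool(commands=[{"hand": 0,"travel": [0.004,0.001,0.03],"delta_rot": [0,0,0]},{"hand": 0,"travel": [0.004,0.001,0.06],"delta_rot": [0,0,0]},{"hand": 0,"travel": [0.004,0.001,0.08],"delta_rot": [0,0,0]},{"hand": 0,"travel": [0.004,0.001,0.087],"delta_rot": [0,0,0]},{"hand": 0,"travel": [0.004,0.001,0.087],"delta_rot": [0,0,0]},{"hand": 0.9,"travel": [0.004,0.001,0.087],"delta_rot": [0,0,0]},{"hand": 0.9,"travel": [0.004,0.001,0.087],"delta_rot": [0,0,0]},{"hand": 0.9,"travel": [0.004,0.001,0.087],"delta_rot": [0,0,0]},{"hand": 0.9,"travel": [0.004,0.001,0.087],"delta_rot": [0,0,0]},{"hand": 0.9,"travel": [0.004,0.001,0.087],"delta_rot": [0,0,0]},{"hand": 0.9,"travel": [0.004,0.001,0.087],"delta_rot": [0,0,0]}])

```text
time_s: 4.02
tool_pos: [0.4325, 0.267, 0.0343]
ee_rot: [[0.0, 1.0, 0.001], [1.0, -0.0, 0.001], [0.001, 0.001, -1.0]]
contact_force: [-2.4, -0.8, 6.1]
opening: 0.254
```

servo_tool(commands=[{"hand": 1,"travel": [0,0,0],"delta_rot": [0,0,0]},{"hand": 1,"travel": [0,0,0],"delta_rot": [0,0,0]},{"hand": 1,"travel": [0,0,-0.03],"delta_rot": [0,0,0]},{"hand": 1,"travel": [0,0,-0.07],"delta_rot": [0,0,0]},{"hand": 1,"travel": [0,0,-0.11],"delta_rot": [0,0,0]},{"hand": 1,"travel": [0,0,-0.15],"delta_rot": [0,0,0]},{"hand": 1,"travel": [0,0,-0.165],"delta_rot": [0,0,0]},{"hand": 1,"travel": [0,0,-0.165],"delta_rot": [0,0,0]}])

```text
time_s: 4.68
tool_pos: [0.4332, 0.2674, 0.2033]
ee_rot: [[0.0, 1.0, 0.006], [1.0, -0.0, 0.003], [0.003, 0.006, -1.0]]
contact_force: [0.8, 0.4, -0.3]
opening: 0.261
```

servo_tool(commands=[{"hand": 1,"travel": [-0.02,-0.013,0],"delta_rot": [0,0,0]},{"hand": 1,"travel": [-0.06,-0.013,0],"delta_rot": [0,0,0]},{"hand": 1,"travel": [-0.1,-0.013,0],"delta_rot": [0,0,0]},{"hand": 1,"travel": [-0.14,-0.013,0],"delta_rot": [0,0,0]},{"hand": 1,"travel": [-0.18,-0.013,0],"delta_rot": [0,0,0]},{"hand": 1,"travel": [-0.22,-0.013,0],"delta_rot": [0,0,0]},{"hand": 1,"travel": [-0.26,-0.013,0],"delta_rot": [0,0,0]},{"hand": 1,"travel": [-0.3,-0.013,0],"delta_rot": [0,0,0]},{"hand": 1,"travel": [-0.34,-0.013,0],"delta_rot": [0,0,0]},{"hand": 1,"travel": [-0.38,-0.013,0],"delta_rot": [0,0,0]},{"hand": 1,"travel": [-0.42,-0.013,0],"delta_rot": [0,0,0]},{"hand": 1,"travel": [-0.46,-0.013,0],"delta_rot": [0,0,0]}])

```text
time_s: 5.68
tool_pos: [0.4182, -0.1952, 0.1975]
ee_rot: [[0.001, 1.0, -0.0], [1.0, -0.001, 0.0], [0.0, -0.0, -1.0]]
contact_force: [1.4, -0.2, 0.5]
opening: 0.262
```

servo_tool(commands=[{"hand": 1,"travel": [-0.03,0.02,0],"delta_rot": [0,0,0]},{"hand": 1,"travel": [-0.06,0.04,0],"delta_rot": [0,0,0]},{"hand": 1,"travel": [-0.1,0.06,0],"delta_rot": [0,0,0]},{"hand": 1,"travel": [-0.13,0.08,0],"delta_rot": [0,0,0]},{"hand": 1,"travel": [-0.16,0.09,0],"delta_rot": [0,0,0]},{"hand": 1,"travel": [-0.18,0.1,0],"delta_rot": [0,0,0]},{"hand": 1,"travel": [-0.18,0.1,0],"delta_rot": [0,0,0]},{"hand": 1,"travel": [-0.18,0.1,0],"delta_rot": [0,0,0]},{"hand": 1,"travel": [-0.18,0.1,0],"delta_rot": [0,0,0]},{"hand": 1,"travel": [-0.18,0.1,0],"delta_rot": [0,0,0]}])

```text
time_s: 6.52
tool_pos: [0.5187, -0.3725, 0.1981]
ee_rot: [[-0.0, 1.0, -0.0], [1.0, 0.0, 0.0], [0.0, -0.0, -1.0]]
contact_force: [0.4, -0.4, -0.9]
opening: 0.261
```

Run:
```python
from w import *
run(dict(jar=((.437,-.405),.06,.09,.07),g=((.329,-.293),.015,.08,.05),neck=((.329,-.293),.045,.08,.05),dish=((.464,-.197),.04,.08,.12)),save="w2.png")
```

```text
6.57 [ 0.5188 -0.3724  0.1984] [[-0.0005, 1.0, 0.0001], [1.0, 0.0005, -0.0], [-0.0, 0.0001, -1.0]] 0.259
jar 2644 z 0.0713 rect [ 436.7 -401.7   77.    76.8  -89. ] circ [ 436.6 -401.8   38.9]
g 1159 z 0.0278 rect [ 345.6 -291.    46.3   15.4   85. ] circ [ 338.2 -290.4   23.2]
neck attempt to get argmax of an empty sequence
dish 8632 z 0.0519 rect [ 462.4 -192.2  160.2  101.7    2. ] circ [ 462.1 -192.6   89.3]
```

View pics/w2.png

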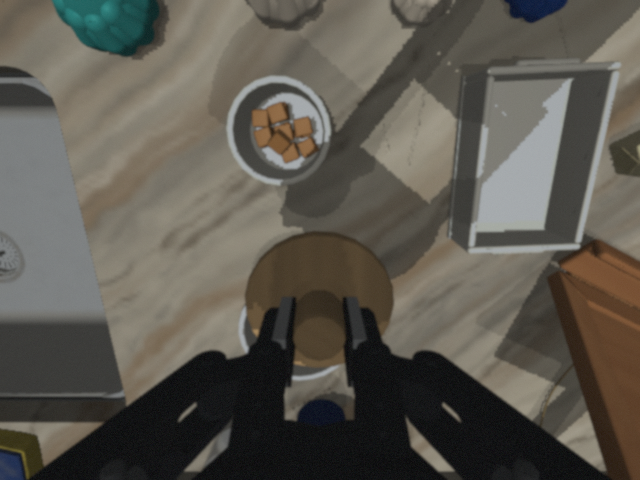

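```bash
cat >> w.py <<'E'
def circ(p):
    A=np.c_[2*p[:,:2],np.ones(len(p))];s=np.linalg.lstsq(A,(p[:,:2]**2).sum(1),rcond=None)[0]
    return s[0],s[1],np.sqrt(s[2]+s[0]**2+s[1]**2)
def hull_circ(p,c,sel):
    # outermost boundary points per angle bin, robust circle fit
    from scipy.optimize import least_squares
    a=np.degrees(np.arctan2(p[:,1]-c[1],p[:,0]-c[0]));r=np.hypot(p[:,0]-c[0],p[:,1]-c[1])
    q=[]
    for k in range(-180,180,4):
        m=(a>=k)&(a<k+4)
        if m.sum()>3 and sel(k): q.append(p[m][np.argmax(r[m])])
    q=np.array(q)
    f=least_squares(lambda s:np.hypot(q[:,0]-s[0],q[:,1]-s[1])-s[2],[*c,.04],loss="soft_l1",f_scale=.001)
    return f.x.round(4),len(q)
E
python3 - <<'E'
from w import *
d,P=run({})
m=(P[...,2]>.165)&(P[...,2]<.195)&(np.hypot(P[...,0]-.519,P[...,1]+.372)<.06)
p=P[m];print(len(p),np.percentile(p[:,2],[5,50,95]))
# points at -x side only
print(hull_circ(p,(.519,-.372),lambda k:abs(k)>100))
E
```

```text
6.62 [ 0.5189 -0.3725  0.1985] [[-0.0006, 1.0, 0.0003], [1.0, 0.0006, -0.0002], [-0.0002, 0.0003, -1.0]] 0.258
9706 [0.1829048  0.18490302 0.18877   ]
(array([ 0.5178, -0.3719,  0.0375]), 39)
```

servo_tool(commands=[{"hand": 1,"travel": [-0.015,-0.04,0],"delta_rot": [0,0,0]},{"hand": 1,"travel": [-0.03,-0.07,0.02],"delta_rot": [0,0,0]},{"hand": 1,"travel": [-0.03,-0.081,0.05],"delta_rot": [0,0,0]},{"hand": 1,"travel": [-0.03,-0.081,0.07],"delta_rot": [0,0,0]},{"hand": 1,"travel": [-0.03,-0.081,0.075],"delta_rot": [0,0,0]},{"hand": 1,"travel": [-0.03,-0.081,0.075],"delta_rot": [0,0,0]},{"hand": 1,"travel": [-0.03,-0.081,0.08],"delta_rot": [0,0,0]},{"hand": 1,"travel": [-0.03,-0.081,0.087],"delta_rot": [0,0,0]},{"hand": 1,"travel": [-0.03,-0.081,0.094],"delta_rot": [0,0,0]},{"hand": 1,"travel": [-0.03,-0.081,0.1],"delta_rot": [0,0,0]},{"hand": 1,"travel": [-0.03,-0.081,0.103],"delta_rot": [0,0,0]},{"hand": 1,"travel": [-0.03,-0.081,0.103],"delta_rot": [0,0,0]}])

```text
time_s: 7.62
tool_pos: [0.4383, -0.4033, 0.0955]
ee_rot: [[-0.0, 1.0, 0.0], [1.0, 0.0, -0.0], [-0.0, 0.0, -1.0]]
contact_force: [-0.3, -0.1, -0.8]
opening: 0.257
```

servo_tool(commands=[{"hand": 1,"travel": [0,0,0.002],"delta_rot": [0,0,0]},{"hand": 1,"travel": [0,0,0.002],"delta_rot": [0,0,0]},{"hand": 0.4,"travel": [0,0,0.002],"delta_rot": [0,0,0]},{"hand": 0.4,"travel": [0,0,0.002],"delta_rot": [0,0,0]},{"hand": 0.4,"travel": [0,0,0.002],"delta_rot": [0,0,0]},{"hand": 0.4,"travel": [0,0,0.002],"delta_rot": [0,0,0]},{"hand": 0.4,"travel": [0,0,-0.03],"delta_rot": [0,0,0]},{"hand": 0.4,"travel": [0,0,-0.07],"delta_rot": [0,0,0]},{"hand": 0.4,"travel": [0,0.04,-0.1],"delta_rot": [0,0,0]},{"hand": 0.4,"travel": [0,0.08,-0.1],"delta_rot": [0,0,0]},{"hand": 0.4,"travel": [0,0.08,-0.1],"delta_rot": [0,0,0]},{"hand": 0.4,"travel": [0,0.08,-0.1],"delta_rot": [0,0,0]}])

```text
time_s: 8.62
tool_pos: [0.5197, -0.4029, 0.1948]
ee_rot: [[-0.002, 1.0, -0.0], [1.0, 0.002, 0.0], [0.0, -0.0, -1.0]]
contact_force: [-0.1, -0.1, -1.1]
opening: 0.599
```

Run:
```python
from w import *
run(dict(jl=((.437,-.402),.07,.09,.06),knob=((.437,-.402),.1,.12,.04),g=((.329,-.293),.01,.08,.05),cr=((.6,-.39),.06,.1,.1)),save="w3.png")
```

```text
8.67 [ 0.5183 -0.4029  0.1942] [[-0.001, 1.0, -0.0013], [1.0, 0.001, 0.0009], [0.0009, -0.0013, -1.0]] 0.601
jl 8427 z 0.0818 rect [ 437.  -402.1   78.1   75.5  -30.4] circ [ 437.1 -402.2   39.3]
knob 1123 z 0.1095 rect [ 438.2 -403.    22.9   22.8   45.7] circ [ 438.3 -402.9   11.9]
g 1129 z 0.0263 rect [ 346.2 -291.3   46.1   14.6   84.4] circ [ 339.1 -290.6   23. ]
cr 3927 z 0.0768 rect [ 601.4 -395.   104.5   95.6   -5.3] circ [ 601.7 -391.8   52.5]
```

View pics/w3.png

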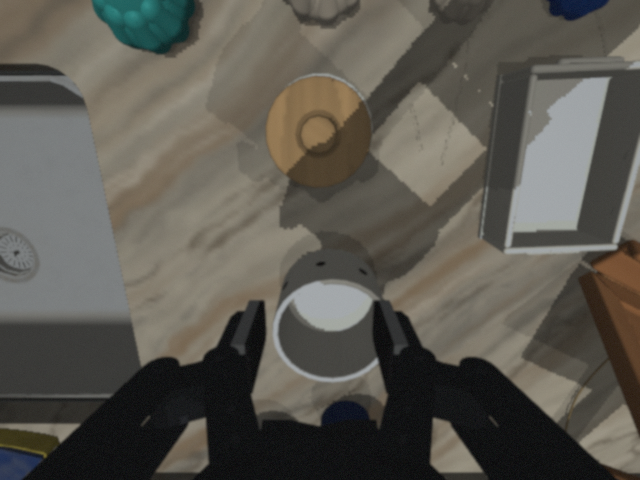

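servo_tool(commands=[{"hand": 0.4,"travel": [0.03,-0.03,0],"delta_rot": [0,0,0]},{"hand": 0.4,"travel": [0.06,-0.06,0],"delta_rot": [0,0,0]},{"hand": 0.4,"travel": [0.09,-0.09,0],"delta_rot": [0,0,0]},{"hand": 0.4,"travel": [0.11,-0.105,0.01],"delta_rot": [0,0,0]},{"hand": 0.4,"travel": [0.113,-0.105,0.02],"delta_rot": [0,0,0]},{"hand": 0.4,"travel": [0.113,-0.105,0.02],"delta_rot": [0,0,0]},{"hand": 0.4,"travel": [0.113,-0.105,0.02],"delta_rot": [0,0,0]},{"hand": 0.4,"travel": [0.113,-0.105,0.02],"delta_rot": [0,0,0]},{"hand": 0.4,"travel": [0.113,-0.105,0.02],"delta_rot": [0,0,0]}])

```text
time_s: 9.42
tool_pos: [0.4133, -0.291, 0.1755]
ee_rot: [[0.001, 1.0, -0.0], [1.0, -0.001, -0.0], [-0.0, -0.0, -1.0]]
contact_force: [-0.6, 0.5, 0.2]
opening: 0.596
```

Run:
```python
from w import *
run(dict(g=((.329,-.293),.01,.08,.05),neck=((.329,-.293),.045,.08,.03),top=((.329,-.293),.058,.08,.03)),save="w4.png")
```

```text
9.47 [ 0.4133 -0.2909  0.1754] [[0.0005, 1.0, -0.0002], [1.0, -0.0005, 0.0001], [0.0001, -0.0002, -1.0]] 0.601
g 3095 z 0.0361 rect [ 328.6 -290.2   50.2   49.9   25.6] circ [ 328.3 -289.8   25.8]
neck 320 z 0.0636 rect [ 328.2 -289.7   13.6   13.1   45.8] circ [ 328.2 -289.7    6.9]
top 320 z 0.0636 rect [ 328.2 -289.7   13.6   13.1   45.8] circ [ 328.2 -289.7    6.9]
```

View pics/w4.png

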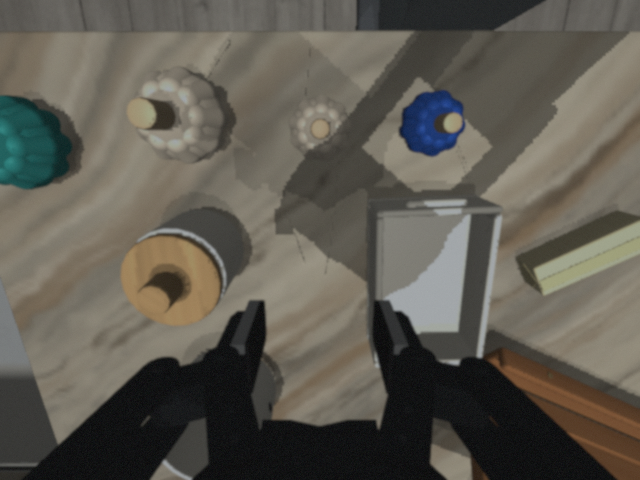

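servo_tool(commands=[{"hand": 0.5,"travel": [0,-0.035,0],"delta_rot": [0,0,0]},{"hand": 0.5,"travel": [0,-0.07,0],"delta_rot": [0,0,0]},{"hand": 0.5,"travel": [0.001,-0.084,0.01],"delta_rot": [0,0,0]},{"hand": 0.5,"travel": [0.001,-0.084,0.04],"delta_rot": [0,0,0]},{"hand": 0.5,"travel": [0.001,-0.084,0.07],"delta_rot": [0,0,0]},{"hand": 0.5,"travel": [0.001,-0.084,0.1],"delta_rot": [0,0,0]},{"hand": 0.5,"travel": [0.001,-0.084,0.115],"delta_rot": [0,0,0]},{"hand": 0.5,"travel": [0.001,-0.084,0.12],"delta_rot": [0,0,0]},{"hand": 0.5,"travel": [0.001,-0.084,0.12],"delta_rot": [0,0,0]},{"hand": 0.5,"travel": [0.001,-0.084,0.12],"delta_rot": [0,0,0]}])

```text
time_s: 10.3
tool_pos: [0.3295, -0.2897, 0.0563]
ee_rot: [[0.0, 1.0, 0.0], [1.0, -0.0, -0.0], [-0.0, 0.0, -1.0]]
contact_force: [0.3, 0.6, 0.2]
opening: 0.499
```

servo_tool(commands=[{"hand": 1,"travel": [0,0,0],"delta_rot": [0,0,0]},{"hand": 1,"travel": [0,0,0],"delta_rot": [0,0,0]},{"hand": 1,"travel": [0,0,0],"delta_rot": [0,0,0]},{"hand": 1,"travel": [0,0,0],"delta_rot": [0,0,0]},{"hand": 1,"travel": [0,0,0],"delta_rot": [0,0,0]},{"hand": 1,"travel": [0,0,-0.02],"delta_rot": [0,0,0]},{"hand": 1,"travel": [0,0,-0.05],"delta_rot": [0,0,0]},{"hand": 1,"travel": [0,0,-0.09],"delta_rot": [0,0,0]},{"hand": 1,"travel": [0,0,-0.13],"delta_rot": [0,0,0]},{"hand": 1,"travel": [0,0,-0.14],"delta_rot": [0,0,0]},{"hand": 1,"travel": [0,0,-0.14],"delta_rot": [0,0,0]}])

```text
time_s: 11.22
tool_pos: [0.3299, -0.29, 0.1992]
ee_rot: [[0.0, 1.0, 0.004], [1.0, 0.0, -0.004], [-0.004, 0.004, -1.0]]
contact_force: [0.6, -0.7, -0.2]
opening: 0.131
```

Run:
```python
from w import *
run({},save="w5.png")
```

```text
11.27 [ 0.3294 -0.2895  0.1965] [[0.0, 1.0, 0.0019], [1.0, -0.0, -0.0019], [-0.0019, 0.0019, -1.0]] 0.13
```

View pics/w5.png

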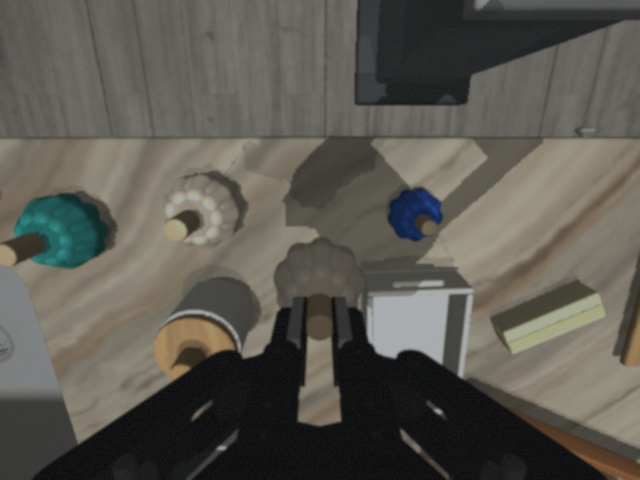

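servo_tool(commands=[{"hand": 1,"travel": [-0.013,0.035,0],"delta_rot": [0,0,0]},{"hand": 1,"travel": [-0.027,0.07,0],"delta_rot": [0,0,0]},{"hand": 1,"travel": [-0.04,0.105,0],"delta_rot": [0,0,0]},{"hand": 1,"travel": [-0.053,0.14,0],"delta_rot": [0,0,0]},{"hand": 1,"travel": [-0.066,0.175,0],"delta_rot": [0,0,0]},{"hand": 1,"travel": [-0.079,0.21,0],"delta_rot": [0,0,0]},{"hand": 1,"travel": [-0.092,0.245,0],"delta_rot": [0,0,0]},{"hand": 1,"travel": [-0.102,0.272,0],"delta_rot": [0,0,0]},{"hand": 1,"travel": [-0.102,0.272,0],"delta_rot": [0,0,0]},{"hand": 1,"travel": [-0.102,0.272,0],"delta_rot": [0,0,0]},{"hand": 1,"travel": [-0.102,0.272,0],"delta_rot": [0,0,0]}])

```text
time_s: 12.18
tool_pos: [0.6003, -0.3909, 0.1934]
ee_rot: [[0.0, 1.0, -0.002], [1.0, -0.0, 0.001], [0.001, -0.002, -1.0]]
contact_force: [-0.8, -0.4, -0.6]
opening: 0.134
```

servo_tool(commands=[{"hand": 1,"travel": [0,0,0.03],"delta_rot": [0,0,0]},{"hand": 1,"travel": [0,0,0.06],"delta_rot": [0,0,0]},{"hand": 1,"travel": [0,0,0.09],"delta_rot": [0,0,0]},{"hand": 1,"travel": [0,0,0.11],"delta_rot": [0,0,0]},{"hand": 1,"travel": [0,0,0.12],"delta_rot": [0,0,0]},{"hand": 1,"travel": [0,0,0.127],"delta_rot": [0,0,0]},{"hand": 1,"travel": [0,0,0.13],"delta_rot": [0,0,0]},{"hand": 1,"travel": [0,0,0.13],"delta_rot": [0,0,0]},{"hand": 1,"travel": [0,0,0.13],"delta_rot": [0,0,0]}])

```text
time_s: 12.93
tool_pos: [0.6014, -0.3915, 0.0668]
ee_rot: [[0.0, 1.0, 0.001], [1.0, -0.0, -0.001], [-0.001, 0.001, -1.0]]
contact_force: [1.2, 0.3, -0.2]
opening: 0.131
```

Lower 2 mm more, then release with a small opening (about 35 mm) and rise.

servo_tool(commands=[{"hand": 1,"travel": [0,0,0.003],"delta_rot": [0,0,0]},{"hand": 1,"travel": [0,0,0.003],"delta_rot": [0,0,0]},{"hand": 0.65,"travel": [0,0,0.002],"delta_rot": [0,0,0]},{"hand": 0.65,"travel": [0,0,0.002],"delta_rot": [0,0,0]},{"hand": 0.65,"travel": [0,0,0.002],"delta_rot": [0,0,0]},{"hand": 0.65,"travel": [0,0,-0.01],"delta_rot": [0,0,0]},{"hand": 0.65,"travel": [0,0,-0.05],"delta_rot": [0,0,0]},{"hand": 0.65,"travel": [0,0,-0.09],"delta_rot": [0,0,0]},{"hand": 0.65,"travel": [0,0,-0.13],"delta_rot": [0,0,0]},{"hand": 0.65,"travel": [0,0.03,-0.14],"delta_rot": [0,0,0]},{"hand": 0.65,"travel": [0,0.065,-0.15],"delta_rot": [0,0,0]},{"hand": 0.65,"travel": [0,0.065,-0.15],"delta_rot": [0,0,0]}])

```text
time_s: 13.93
tool_pos: [0.6702, -0.3908, 0.2185]
ee_rot: [[-0.001, 1.0, 0.004], [1.0, 0.001, -0.002], [-0.002, 0.004, -1.0]]
contact_force: [-1.6, 1.2, -0.8]
opening: 0.351
```

Run:
```python
from w import *
d,P=run(dict(cr=((.6,-.39),.065,.1,.1)),save="w6.png")
p=blob(P,(.6,-.39),.072,.1,.1);print(hull_circ(p,(.601,-.392),lambda k:True))
```

```text
13.98 [ 0.6682 -0.3909  0.2167] [[-0.0014, 1.0, 0.0015], [1.0, 0.0014, -0.0007], [-0.0007, 0.0015, -1.0]] 0.354
cr 3786 z 0.0811 rect [ 602.  -390.4  103.5  102.8   -3.5] circ [ 602.  -390.9   52.1]
(array([ 0.6019, -0.3908,  0.0516]), 90)
```

View pics/w6.png

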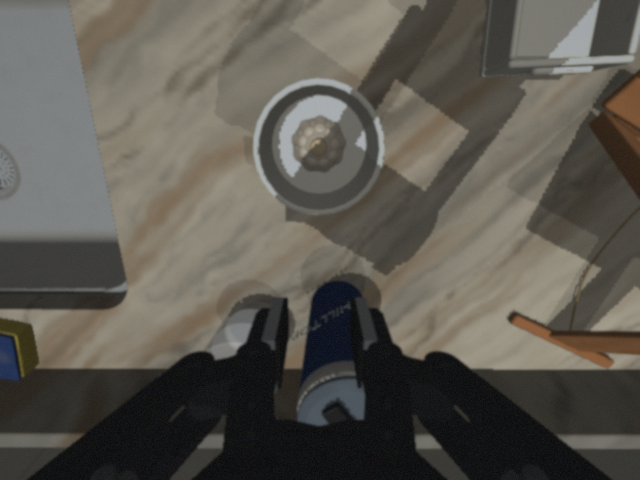

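servo_tool(commands=[{"hand": 0.4,"travel": [0,-0.035,0],"delta_rot": [0,0,0]},{"hand": 0.4,"travel": [0,-0.07,0],"delta_rot": [0,0,0]},{"hand": 0.4,"travel": [0.01,-0.105,0],"delta_rot": [0,0,0]},{"hand": 0.4,"travel": [0.02,-0.14,0],"delta_rot": [0,0,0]},{"hand": 0.4,"travel": [0.04,-0.175,0],"delta_rot": [0,0,0]},{"hand": 0.4,"travel": [0.07,-0.2,0],"delta_rot": [0,0,0]},{"hand": 0.4,"travel": [0.1,-0.22,0],"delta_rot": [0,0,0]},{"hand": 0.4,"travel": [0.14,-0.22,0],"delta_rot": [0,0,0]},{"hand": 0.4,"travel": [0.18,-0.22,0],"delta_rot": [0,0,0]},{"hand": 0.4,"travel": [0.22,-0.22,0],"delta_rot": [0,0,0]},{"hand": 0.4,"travel": [0.26,-0.22,0],"delta_rot": [0,0,0]},{"hand": 0.4,"travel": [0.28,-0.22,0],"delta_rot": [0,0,0]}])

```text
time_s: 14.98
tool_pos: [0.4448, -0.1082, 0.2157]
ee_rot: [[-0.001, 1.0, 0.001], [1.0, 0.001, 0.0], [0.0, 0.001, -1.0]]
contact_force: [0.2, -1.5, -0.0]
opening: 0.604
```

servo_tool(commands=[{"hand": 0.3,"travel": [0,0.01,0],"delta_rot": [0,0,5]},{"hand": 0.3,"travel": [0,0.01,0],"delta_rot": [0,0,12]},{"hand": 0.3,"travel": [0,0.01,0],"delta_rot": [0,0,19]},{"hand": 0.3,"travel": [0,0.01,0],"delta_rot": [0,0,26]},{"hand": 0.3,"travel": [0,0.01,0],"delta_rot": [0,0,33]},{"hand": 0.3,"travel": [0,0.01,0],"delta_rot": [0,0,40]},{"hand": 0.3,"travel": [0,0.01,0],"delta_rot": [0,0,47]},{"hand": 0.3,"travel": [0,0.01,0],"delta_rot": [0,0,54]},{"hand": 0.3,"travel": [0,0.01,0],"delta_rot": [0,0,60]},{"hand": 0.3,"travel": [0,0.01,0],"delta_rot": [0,0,60]},{"hand": 0.3,"travel": [0,0.01,0],"delta_rot": [0,0,60]},{"hand": 0.3,"travel": [0,0.01,0],"delta_rot": [0,0,60]}])

```text
time_s: 15.98
tool_pos: [0.4557, -0.1113, 0.2154]
ee_rot: [[0.864, 0.503, 0.0], [0.503, -0.864, -0.0], [0.0, 0.0, -1.0]]
contact_force: [-0.7, -0.4, -0.3]
opening: 0.697
```

Run:
```python
from w import *
d,P=run(dict(b=((.438,-.046),.02,.05,.08),dish=((.464,-.192),.045,.08,.12)),save="w7.png")
```

```text
16.03 [ 0.4558 -0.1113  0.2154] [[0.8646, 0.5025, 0.0001], [0.5025, -0.8646, -0.0001], [0.0001, 0.0001, -1.0]] 0.697
b 3928 z 0.034 rect [436.8 -45.9 101.1  32.1 -61.5] circ [436.6 -46.2  51.5]
dish 3434 z 0.0527 rect [ 461.5 -191.9  158.1  100.6    2.5] circ [ 462.  -191.7   88.8]
```

View pics/w7.png

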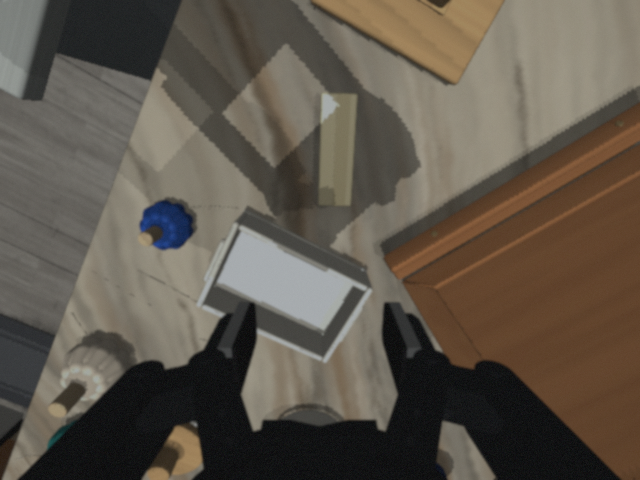

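Run:
```python
from w import *
P=np.load("top.npy")
for P in (P,cloud(arm.camera("wrist"))):
    q=P[(P[...,2]>.045)&(P[...,2]<.3)&(np.hypot(P[...,0]-.437,P[...,1]+.046)<.13)]-[.437,-.046,0]
    a=np.radians(28.5);u=q[:,0]*np.cos(a)+q[:,1]*np.sin(a);v=q[:,0]*np.sin(a)-q[:,1]*np.cos(a)
    m=(abs(v)<.06)&(u>0);print(m.sum(),u[m].min() if m.any() else 0, q[m][np.argsort(u[m])[:5]].round(3).tolist() if m.any() else 0)
```

```text
0 0 0
15805 1.5243421695974868e-06 [[0.023, -0.042, 0.296], [0.023, -0.042, 0.295], [0.023, -0.042, 0.293], [0.026, -0.047, 0.285], [0.026, -0.048, 0.284]]
```

Clear (the wrist hits are the gripper itself). Descending on the butter.

servo_tool(commands=[{"hand": 0.3,"travel": [0.006,-0.025,0.015],"delta_rot": [0,0,1.7]},{"hand": 0.3,"travel": [0.012,-0.05,0.04],"delta_rot": [0,0,1.7]},{"hand": 0.3,"travel": [0.0163,-0.0655,0.07],"delta_rot": [0,0,1.7]},{"hand": 0.3,"travel": [0.0163,-0.0655,0.105],"delta_rot": [0,0,1.7]},{"hand": 0.3,"travel": [0.0163,-0.0655,0.14],"delta_rot": [0,0,1.7]},{"hand": 0.3,"travel": [0.0163,-0.0655,0.17],"delta_rot": [0,0,1.7]},{"hand": 0.3,"travel": [0.0163,-0.0655,0.187],"delta_rot": [0,0,1.7]},{"hand": 0.3,"travel": [0.0163,-0.0655,0.195],"delta_rot": [0,0,1.7]},{"hand": 0.3,"travel": [0.0163,-0.0655,0.195],"delta_rot": [0,0,1.7]},{"hand": 0.3,"travel": [0.0163,-0.0655,0.195],"delta_rot": [0,0,1.7]},{"hand": 0.3,"travel": [0.0163,-0.0655,0.195],"delta_rot": [0,0,1.7]}])

```text
time_s: 17.0
tool_pos: [0.4383, -0.0465, 0.0219]
ee_rot: [[0.88, 0.474, 0.002], [0.474, -0.88, -0.0], [0.002, 0.001, -1.0]]
contact_force: [0.2, -0.4, 1.2]
opening: 0.703
```

servo_tool(commands=[{"hand": 1,"travel": [0,0,0],"delta_rot": [0,0,0]},{"hand": 1,"travel": [0,0,0],"delta_rot": [0,0,0]},{"hand": 1,"travel": [0,0,0],"delta_rot": [0,0,0]},{"hand": 1,"travel": [0,0,0],"delta_rot": [0,0,0]},{"hand": 1,"travel": [0,0,0],"delta_rot": [0,0,0]},{"hand": 1,"travel": [0,0,-0.02],"delta_rot": [0,0,0]},{"hand": 1,"travel": [0,0,-0.05],"delta_rot": [0,0,0]},{"hand": 1,"travel": [0,0,-0.09],"delta_rot": [0,0,0]},{"hand": 1,"travel": [0,0,-0.13],"delta_rot": [0,0,0]},{"hand": 1,"travel": [0,0,-0.15],"delta_rot": [0,0,0]},{"hand": 1,"travel": [0,0,-0.15],"delta_rot": [0,0,0]}])

```text
time_s: 17.92
tool_pos: [0.439, -0.0466, 0.1759]
ee_rot: [[0.88, 0.474, 0.007], [0.474, -0.88, -0.001], [0.006, 0.005, -1.0]]
contact_force: [0.8, -0.6, -0.5]
opening: 0.365
```

servo_tool(commands=[{"hand": 1,"travel": [-0.008,0.025,0],"delta_rot": [0,0,-7]},{"hand": 1,"travel": [-0.017,0.05,0],"delta_rot": [0,0,-14]},{"hand": 1,"travel": [-0.026,0.075,0],"delta_rot": [0,0,-21]},{"hand": 1,"travel": [-0.034,0.1,0],"delta_rot": [0,0,-28]},{"hand": 1,"travel": [-0.043,0.125,0],"delta_rot": [0,0,-35]},{"hand": 1,"travel": [-0.0475,0.14,0],"delta_rot": [0,0,-42]},{"hand": 1,"travel": [-0.0475,0.14,0],"delta_rot": [0,0,-49]},{"hand": 1,"travel": [-0.0475,0.14,0],"delta_rot": [0,0,-56]},{"hand": 1,"travel": [-0.0475,0.14,0],"delta_rot": [0,0,-62]},{"hand": 1,"travel": [-0.0475,0.14,0],"delta_rot": [0,0,-64]},{"hand": 1,"travel": [-0.0475,0.14,0],"delta_rot": [0,0,-64]},{"hand": 1,"travel": [-0.0475,0.14,0],"delta_rot": [0,0,-64]}])

```text
time_s: 18.92
tool_pos: [0.4618, -0.1921, 0.1697]
ee_rot: [[-0.038, 0.999, -0.001], [0.999, 0.038, 0.0], [0.0, -0.001, -1.0]]
contact_force: [-0.3, -0.1, -0.9]
opening: 0.364
```

Run:
```python
from w import *
d,P=run({},save="w8.png")
```

```text
18.97 [ 0.4618 -0.1921  0.1699] [[-0.0383, 0.9993, -0.0005], [0.9993, 0.0383, 0.0002], [0.0002, -0.0005, -1.0]] 0.361
```

View pics/w8.png

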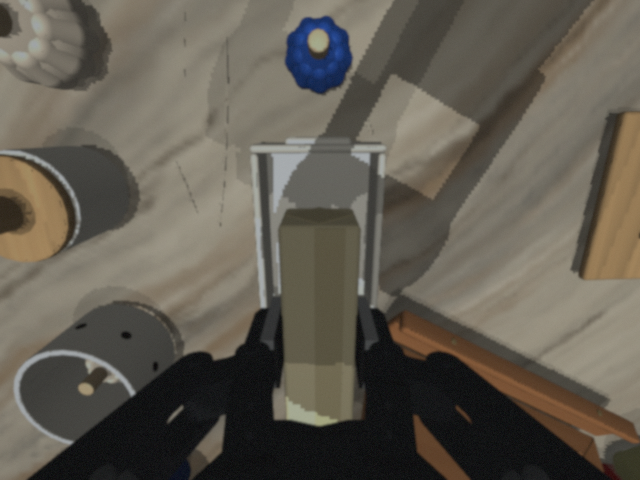

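servo_tool(commands=[{"hand": 1,"travel": [0,0.001,0.03],"delta_rot": [0,0,0]},{"hand": 1,"travel": [0,0.001,0.06],"delta_rot": [0,0,0]},{"hand": 1,"travel": [0,0.001,0.09],"delta_rot": [0,0,0]},{"hand": 1,"travel": [0,0.001,0.115],"delta_rot": [0,0,0]},{"hand": 1,"travel": [0,0.001,0.13],"delta_rot": [0,0,0]},{"hand": 1,"travel": [0,0.001,0.137],"delta_rot": [0,0,0]},{"hand": 1,"travel": [0,0.001,0.141],"delta_rot": [0,0,0]},{"hand": 1,"travel": [0,0.001,0.141],"delta_rot": [0,0,0]},{"hand": 1,"travel": [0,0.001,0.141],"delta_rot": [0,0,0]},{"hand": 1,"travel": [0,0.001,0.141],"delta_rot": [0,0,0]}])

```text
time_s: 19.8
tool_pos: [0.4635, -0.1924, 0.0305]
ee_rot: [[-0.04, 0.999, 0.002], [0.999, 0.04, -0.001], [-0.001, 0.002, -1.0]]
contact_force: [0.4, -0.2, -1.8]
opening: 0.366
```

servo_tool(commands=[{"hand": 1,"travel": [0,0,0.001],"delta_rot": [0,0,0]},{"hand": 1,"travel": [0,0,0.002],"delta_rot": [0,0,0]},{"hand": 1,"travel": [0,0,0.002],"delta_rot": [0,0,0]},{"hand": 0.48,"travel": [0,0,0.002],"delta_rot": [0,0,0]},{"hand": 0.48,"travel": [0,0,0.002],"delta_rot": [0,0,0]},{"hand": 0.48,"travel": [0,0,0.002],"delta_rot": [0,0,0]},{"hand": 0.48,"travel": [0,0,-0.02],"delta_rot": [0,0,0]},{"hand": 0.48,"travel": [0,0,-0.05],"delta_rot": [0,0,0]},{"hand": 0.48,"travel": [0,0,-0.09],"delta_rot": [0,0,0]},{"hand": 0.48,"travel": [0,0,-0.13],"delta_rot": [0,0,0]},{"hand": 0.48,"travel": [0,0,-0.17],"delta_rot": [0,0,0]},{"hand": 0.48,"travel": [0,0,-0.17],"delta_rot": [0,0,0]}])

```text
time_s: 20.8
tool_pos: [0.4648, -0.193, 0.2078]
ee_rot: [[-0.04, 0.999, 0.009], [0.999, 0.04, -0.004], [-0.005, 0.009, -1.0]]
contact_force: [1.0, -0.1, 1.0]
opening: 0.52
```

Run:
```python
from w import *
d,P=run({"b":((.463,-.192),.025,.045,.06)},save="w9.png")
d,P=run({"dish":((.464,-.195),.045,.08,.12),"b":((.463,-.192),.03,.045,.06)},cam="top",save="t9.png")
np.save("top2.npy",P)
```

```text
20.85 [ 0.4642 -0.1927  0.2039] [[-0.0401, 0.9992, 0.0062], [0.9992, 0.0401, -0.0029], [-0.0032, 0.0061, -1.0]] 0.521
b 3564 z 0.0401 rect [ 462.7 -191.6  100.3   32.     2.2] circ [ 462.7 -191.7   51.5]
20.9 [ 0.4635 -0.1923  0.201 ] [[-0.04, 0.9992, 0.0028], [0.9992, 0.04, -0.0013], [-0.0014, 0.0028, -1.0]] 0.519
dish 57 z 0.0528 rect [ 410.1 -243.    51.6   19.1  -20.2] circ [ 413.2 -234.6   25.8]
b attempt to get argmax of an empty sequence
```

View pics/w9.png

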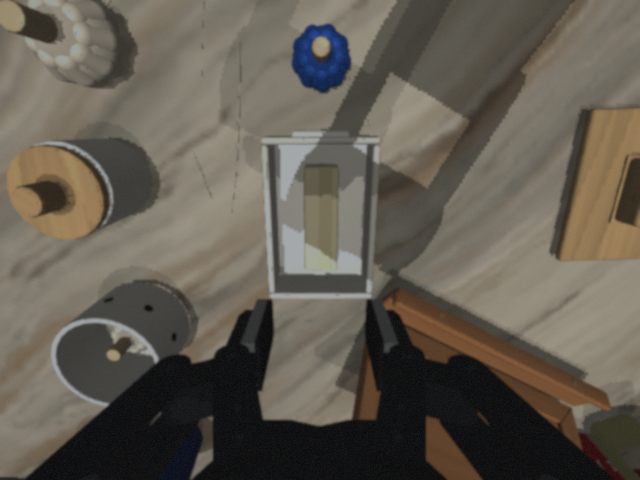

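Run:
```python
from w import *
d,P=run({"dish":((.463,-.195),.045,.07,.1)})
m=(P[...,2]>.047)&(P[...,2]<.07)&(abs(P[...,0]-.463)<.07)&(abs(P[...,1]+.193)<.06)
p=P[m];a=np.radians(2.3)
u=(p[:,0]-.463)*np.cos(a)+(p[:,1]+.193)*np.sin(a);v=-(p[:,0]-.463)*np.sin(a)+(p[:,1]+.193)*np.cos(a)
for lo,hi in((-.06,-.02),(-.02,.02),(.02,.06)):
    s=(u>lo)&(u<hi);print(np.percentile(v[s],[0.5,99.5]).round(4),s.sum())
m=(P[...,2]>.045)&(P[...,2]<.07)&(np.hypot(P[...,0]-.463,P[...,1]+.193)<.1);p=P[m]
u=(p[:,0]-.463)*np.cos(a)+(p[:,1]+.193)*np.sin(a);print(np.percentile(u,[.1,99.9]))
```

```text
20.95 [ 0.4629 -0.1921  0.1992] [[-0.04, 0.9992, 0.0004], [0.9992, 0.04, -0.0002], [-0.0002, 0.0004, -1.0]] 0.518
dish 4430 z 0.0532 rect [ 460.7 -192.2  154.3  100.3    2.3] circ [ 461.2 -192.5   87.8]
[-0.0491  0.0507] 751
[-0.0491  0.0507] 653
[-0.049   0.0506] 574
[-0.07939208  0.07433742]
```

servo_tool(commands=[{"hand": 0.3,"travel": [0.03,-0.023,0],"delta_rot": [0,0,-1.8]},{"hand": 0.3,"travel": [0.065,-0.03,0],"delta_rot": [0,0,-1.8]},{"hand": 0.3,"travel": [0.1,-0.03,0],"delta_rot": [0,0,-1.8]},{"hand": 0.3,"travel": [0.14,-0.03,0],"delta_rot": [0,0,-1.8]},{"hand": 0.3,"travel": [0.18,-0.03,0],"delta_rot": [0,0,-1.8]},{"hand": 0.3,"travel": [0.22,-0.025,0],"delta_rot": [0,0,-1.8]},{"hand": 0.3,"travel": [0.26,-0.023,0],"delta_rot": [0,0,-1.8]},{"hand": 0.3,"travel": [0.295,-0.01,0],"delta_rot": [0,0,-1.8]},{"hand": 0.3,"travel": [0.295,-0.005,0],"delta_rot": [0,0,-1.8]},{"hand": 0.3,"travel": [0.295,-0.005,0],"delta_rot": [0,0,-1.8]},{"hand": 0.3,"travel": [0.295,-0.005,0],"delta_rot": [0,0,-1.8]},{"hand": 0.3,"travel": [0.295,-0.005,0],"delta_rot": [0,0,-1.8]}])

```text
time_s: 21.95
tool_pos: [0.4458, 0.1015, 0.1984]
ee_rot: [[-0.07, 0.998, -0.001], [0.998, 0.07, -0.0], [-0.0, -0.001, -1.0]]
contact_force: [0.0, 0.9, -0.1]
opening: 0.701
```

Run:
```python
from w import *
run(dict(dl=((.424,.102),.01,.03,.12),dk=((.424,.102),.035,.06,.06)),save="w10.png")
```

```text
22.0 [0.4459 0.1014 0.1987] [[-0.0698, 0.9976, -0.0009], [0.9976, 0.0698, -0.0003], [-0.0002, -0.0009, -1.0]] 0.7
dl 14586 z 0.021 rect [424.6 101.4 146.6  98.3   3.9] circ [424.2 101.7  86.8]
dk 1203 z 0.0484 rect [423.7 101.5  58.7  15.3   3.8] circ [423.8 101.7  29.6]
```

View pics/w10.png

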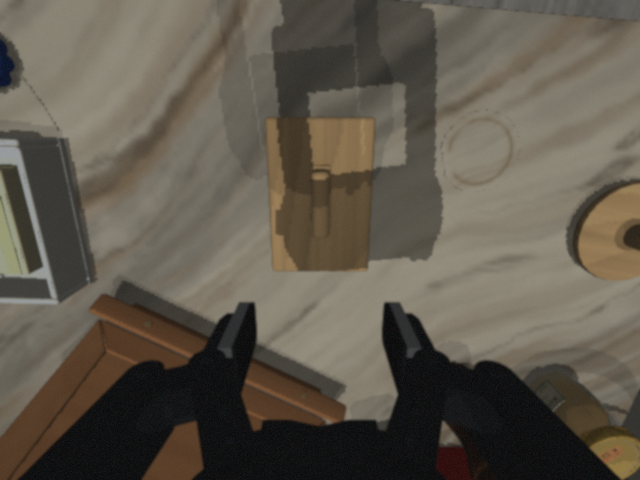

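servo_tool(commands=[{"hand": 0.3,"travel": [0.001,-0.021,0.03],"delta_rot": [0,0,0]},{"hand": 0.3,"travel": [0.001,-0.021,0.065],"delta_rot": [0,0,0]},{"hand": 0.3,"travel": [0.001,-0.021,0.1],"delta_rot": [0,0,0]},{"hand": 0.3,"travel": [0.001,-0.021,0.13],"delta_rot": [0,0,0]},{"hand": 0.3,"travel": [0.001,-0.021,0.15],"delta_rot": [0,0,0]},{"hand": 0.3,"travel": [0.001,-0.021,0.16],"delta_rot": [0,0,0]},{"hand": 0.3,"travel": [0.001,-0.021,0.165],"delta_rot": [0,0,0]},{"hand": 0.3,"travel": [0.001,-0.021,0.165],"delta_rot": [0,0,0]},{"hand": 0.3,"travel": [0.001,-0.021,0.165],"delta_rot": [0,0,0]},{"hand": 0.3,"travel": [0.001,-0.021,0.165],"delta_rot": [0,0,0]}])

```text
time_s: 22.83
tool_pos: [0.4259, 0.1019, 0.0357]
ee_rot: [[-0.071, 0.997, 0.002], [0.997, 0.071, 0.0], [0.0, 0.002, -1.0]]
contact_force: [0.0, 0.3, 0.4]
opening: 0.702
```

servo_tool(commands=[{"hand": 1,"travel": [0,0,0],"delta_rot": [0,0,0]},{"hand": 1,"travel": [0,0,0],"delta_rot": [0,0,0]},{"hand": 1,"travel": [0,0,0],"delta_rot": [0,0,0]},{"hand": 1,"travel": [0,0,0],"delta_rot": [0,0,0]},{"hand": 1,"travel": [0,0,0],"delta_rot": [0,0,0]},{"hand": 1,"travel": [0,0,0],"delta_rot": [0,0,0]},{"hand": 1,"travel": [0,0,-0.02],"delta_rot": [0,0,0]},{"hand": 1,"travel": [0,0,-0.05],"delta_rot": [0,0,0]},{"hand": 1,"travel": [0,0,-0.09],"delta_rot": [0,0,0]},{"hand": 1,"travel": [0,0,-0.13],"delta_rot": [0,0,0]},{"hand": 1,"travel": [0,0,-0.16],"delta_rot": [0,0,0]},{"hand": 1,"travel": [0,0,-0.16],"delta_rot": [0,0,0]}])

```text
time_s: 23.83
tool_pos: [0.4267, 0.1023, 0.2008]
ee_rot: [[-0.072, 0.997, 0.008], [0.997, 0.072, 0.001], [0.001, 0.008, -1.0]]
contact_force: [1.4, 0.8, -0.3]
opening: 0.174
```

Run:
```python
from w import *
P=np.load("top.npy")
for z0,z1 in((.02,.06),(.06,.12),(.12,.2),(.2,.3),(.3,.4)):
    m=(P[...,2]>z0)&(P[...,2]<z1)&(P[...,0]>.48)&(abs(P[...,1]-.0)<.25)&(P[...,1]>-.13);q=P[m]
    for y0 in(-.13,-.05,.03,.11):
        s=(q[:,1]>y0)&(q[:,1]<y0+.08); print(z0,y0,s.sum(),np.percentile(q[s,0],1).round(3) if s.sum()>5 else None)
```

```text
0.02 -0.13 844 0.537
0.02 -0.05 730 0.57
0.02 0.03 759 0.482
0.02 0.11 371 0.482
0.06 -0.13 696 0.604
0.06 -0.05 606 0.649
0.06 0.03 645 0.687
0.06 0.11 439 0.71
0.12 -0.13 888 0.648
0.12 -0.05 879 0.687
0.12 0.03 746 0.723
0.12 0.11 787 0.71
0.2 -0.13 394 0.695
0.2 -0.05 309 0.732
0.2 0.03 50 0.768
0.2 0.11 133 0.718
0.3 -0.13 0 None
0.3 -0.05 0 None
0.3 0.03 0 None
0.3 0.11 0 None
```

Plenty of room. Carry the lid to above the dish.

servo_tool(commands=[{"hand": 1,"travel": [-0.02,0,0],"delta_rot": [0,0,1.7]},{"hand": 1,"travel": [-0.05,0,0],"delta_rot": [0,0,1.7]},{"hand": 1,"travel": [-0.09,0.003,0],"delta_rot": [0,0,1.7]},{"hand": 1,"travel": [-0.13,0.006,0],"delta_rot": [0,0,1.7]},{"hand": 1,"travel": [-0.17,0.009,0],"delta_rot": [0,0,1.7]},{"hand": 1,"travel": [-0.21,0.012,0],"delta_rot": [0,0,1.7]},{"hand": 1,"travel": [-0.25,0.015,0],"delta_rot": [0,0,1.7]},{"hand": 1,"travel": [-0.28,0.018,0],"delta_rot": [0,0,1.7]},{"hand": 1,"travel": [-0.296,0.018,0],"delta_rot": [0,0,1.7]},{"hand": 1,"travel": [-0.296,0.018,0],"delta_rot": [0,0,1.7]},{"hand": 1,"travel": [-0.296,0.018,0],"delta_rot": [0,0,1.7]},{"hand": 1,"travel": [-0.296,0.018,0],"delta_rot": [0,0,1.7]}])

```text
time_s: 24.83
tool_pos: [0.4641, -0.1915, 0.1938]
ee_rot: [[-0.042, 0.999, -0.001], [0.999, 0.042, 0.001], [0.001, -0.001, -1.0]]
contact_force: [0.5, -0.3, -1.7]
opening: 0.173
```

servo_tool(commands=[{"hand": 1,"travel": [0,0,0],"delta_rot": [0,0,0]}])

```text
time_s: 24.92
tool_pos: [0.4642, -0.1911, 0.1941]
ee_rot: [[-0.043, 0.999, -0.0], [0.999, 0.043, 0.0], [0.0, -0.0, -1.0]]
contact_force: [-0.5, -0.1, -2.4]
opening: 0.174
```

Run:
```python
from w import *
d,P=run({},save="w11.png")
s=arm.get_state()["tool_pos"]
q=P[(P[...,2]>s[2]-.03)&(P[...,2]<s[2]-.005)&(np.hypot(P[...,0]-s[0],P[...,1]-s[1])<.1)]
print(np.percentile(q[:,2],[5,50,95]),rect(q))
for lo,hi in ((-.07,-.05),(-.05,-.02)):
    t=q[(q[:,0]-s[0]>lo)&(q[:,0]-s[0]<hi)];print(len(t),np.median(t[:,2]),np.percentile(t[:,1],[1,99]))
print(np.percentile(q[:,0],.5))
```

```text
24.97 [ 0.4642 -0.1911  0.1942] [[-0.043, 0.9991, 0.0], [0.9991, 0.043, 0.0001], [0.0001, 0.0, -1.0]] 0.174
[0.17895578 0.18012069 0.18126224] [ 462.8 -190.7  147.8   98.5    2.4]
9752 0.18011463244763304 [-0.24039666 -0.14584857]
11986 0.1801703170952854 [-0.2394013  -0.14480739]
0.3884434163853166
```

View pics/w11.png

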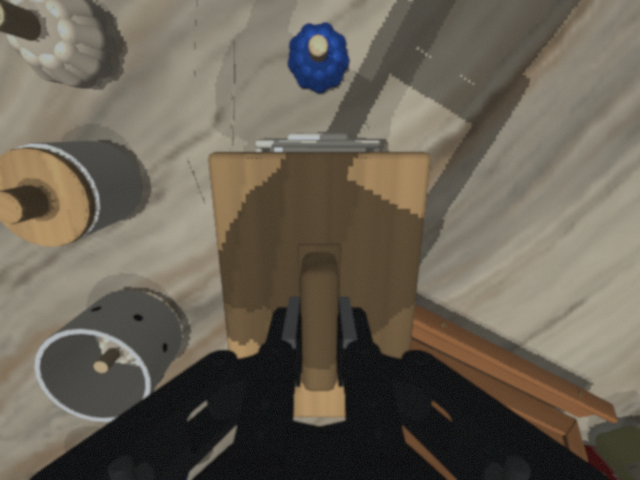

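servo_tool(commands=[{"hand": 1,"travel": [-0.0015,0,0.03],"delta_rot": [0,0,0]},{"hand": 1,"travel": [-0.0015,0,0.06],"delta_rot": [0,0,0]},{"hand": 1,"travel": [-0.0015,0,0.08],"delta_rot": [0,0,0]},{"hand": 1,"travel": [-0.0015,0,0.09],"delta_rot": [0,0,0]},{"hand": 1,"travel": [-0.0015,0,0.097],"delta_rot": [0,0,0]},{"hand": 1,"travel": [-0.0015,0,0.104],"delta_rot": [0,0,0]},{"hand": 1,"travel": [-0.0015,0,0.11],"delta_rot": [0,0,0]},{"hand": 1,"travel": [-0.0015,0,0.115],"delta_rot": [0,0,0]},{"hand": 1,"travel": [-0.0015,0,0.1165],"delta_rot": [0,0,0]},{"hand": 1,"travel": [-0.0015,0,0.1165],"delta_rot": [0,0,0]},{"hand": 1,"travel": [-0.0015,0,0.1165],"delta_rot": [0,0,0]}])

```text
time_s: 25.88
tool_pos: [0.4645, -0.1936, 0.0783]
ee_rot: [[-0.042, 0.999, 0.001], [0.999, 0.042, -0.0], [-0.0, 0.001, -1.0]]
contact_force: [-0.4, -0.5, -1.6]
opening: 0.172
```

servo_tool(commands=[{"hand": 1,"travel": [0,0,0.002],"delta_rot": [0,0,0]},{"hand": 1,"travel": [0,0,0.002],"delta_rot": [0,0,0]},{"hand": 0.5,"travel": [0,0,0.002],"delta_rot": [0,0,0]},{"hand": 0.5,"travel": [0,0,0.002],"delta_rot": [0,0,0]},{"hand": 0.5,"travel": [0,0,0.002],"delta_rot": [0,0,0]},{"hand": 0.5,"travel": [0,0,-0.01],"delta_rot": [0,0,0]},{"hand": 0.5,"travel": [0,0,-0.05],"delta_rot": [0,0,0]},{"hand": 0.5,"travel": [0,0,-0.09],"delta_rot": [0,0,0]},{"hand": 0.5,"travel": [0,0,-0.125],"delta_rot": [0,0,0]},{"hand": 0.5,"travel": [0,0,-0.125],"delta_rot": [0,0,0]},{"hand": 0.5,"travel": [0,0,-0.125],"delta_rot": [0,0,0]},{"hand": 0.5,"travel": [0,0,-0.125],"delta_rot": [0,0,0]}])

```text
time_s: 26.88
tool_pos: [0.4642, -0.1934, 0.203]
ee_rot: [[-0.042, 0.999, 0.0], [0.999, 0.042, -0.0], [-0.0, 0.0, -1.0]]
contact_force: [-0.6, -0.3, -0.2]
opening: 0.501
```

Run:
```python
from w import *
d,P=run(dict(dl=((.463,-.192),.055,.075,.1),dk=((.463,-.192),.082,.1,.06)),save="w12.png")
p=blob(P,(.463,-.192),.058,.072,.1);A=np.c_[p[:,:2],np.ones(len(p))];print(np.linalg.lstsq(A,p[:,2],rcond=None)[0])
```

```text
26.93 [ 0.464  -0.1934  0.2022] [[-0.0418, 0.9991, -0.001], [0.9991, 0.0418, 0.0004], [0.0005, -0.001, -1.0]] 0.5
dl 17178 z 0.064 rect [ 463.4 -193.1  148.1   99.     1.9] circ [ 462.  -193.    85.7]
dk 1474 z 0.0915 rect [ 463.2 -193.3   59.3   15.9    2.7] circ [ 463.1 -193.4   29.9]
[0.00281663 0.00163453 0.06299232]
```

View pics/w12.png

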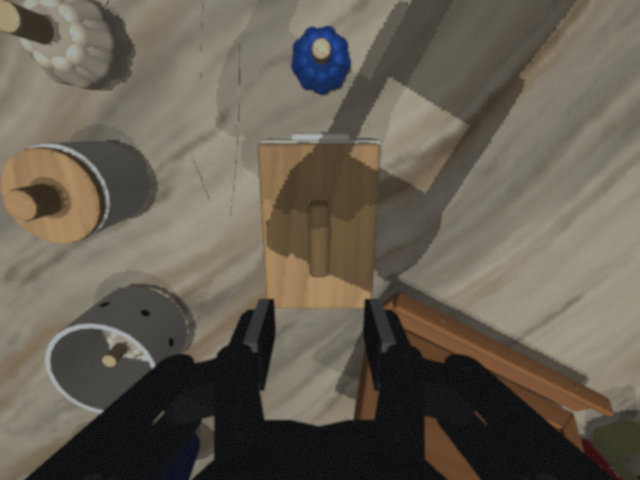

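servo_tool(commands=[{"hand": 0.4,"travel": [0.03,-0.002,0],"delta_rot": [0,0,0]},{"hand": 0.4,"travel": [0.07,-0.002,0],"delta_rot": [0,0,0]},{"hand": 0.4,"travel": [0.11,-0.002,0],"delta_rot": [0,0,0]},{"hand": 0.4,"travel": [0.15,-0.002,0],"delta_rot": [0,0,0]},{"hand": 0.4,"travel": [0.19,-0.002,0],"delta_rot": [0,0,0]},{"hand": 0.4,"travel": [0.23,-0.002,0],"delta_rot": [0,0,0]},{"hand": 0.4,"travel": [0.27,-0.002,0],"delta_rot": [0,0,0]},{"hand": 0.4,"travel": [0.31,-0.002,0],"delta_rot": [0,0,0]},{"hand": 0.4,"travel": [0.35,-0.002,0],"delta_rot": [0,0,0]},{"hand": 0.4,"travel": [0.39,-0.002,0],"delta_rot": [0,0,0]},{"hand": 0.4,"travel": [0.43,-0.002,0],"delta_rot": [0,0,0]},{"hand": 0.4,"travel": [0.47,-0.002,0],"delta_rot": [0,0,0]}])

```text
time_s: 27.93
tool_pos: [0.4416, 0.2779, 0.2016]
ee_rot: [[-0.042, 0.999, -0.002], [0.999, 0.042, -0.001], [-0.001, -0.002, -1.0]]
contact_force: [1.5, -0.7, 0.0]
opening: 0.6
```

servo_tool(commands=[{"hand": 0.4,"travel": [0.04,0,0],"delta_rot": [0,0,0]},{"hand": 0.4,"travel": [0.08,0,0],"delta_rot": [0,0,0]},{"hand": 0.4,"travel": [0.11,0.01,0],"delta_rot": [0,0,0]},{"hand": 0.4,"travel": [0.131,0.03,0],"delta_rot": [0,0,0]},{"hand": 0.4,"travel": [0.131,0.03,0],"delta_rot": [0,0,0]},{"hand": 0.4,"travel": [0.131,0.03,0],"delta_rot": [0,0,0]},{"hand": 0.4,"travel": [0.131,0.03,0],"delta_rot": [0,0,0]},{"hand": 0.4,"travel": [0.131,0.03,0],"delta_rot": [0,0,0]}])

```text
time_s: 28.6
tool_pos: [0.4668, 0.4073, 0.2024]
ee_rot: [[-0.041, 0.999, -0.001], [0.999, 0.041, -0.001], [-0.0, -0.001, -1.0]]
contact_force: [-0.6, -0.2, -0.0]
opening: 0.596
```

Run:
```python
from w import *
d,P=run(dict(cl=((.435,.406),.01,.03,.07),ck=((.435,.406),.035,.06,.04)),save="w13.png")
```

```text
28.65 [0.4669 0.4073 0.2028] [[-0.0412, 0.9992, -0.0001], [0.9992, 0.0412, -0.0001], [-0.0001, -0.0001, -1.0]] 0.6
cl 8236 z 0.021 rect [4.363e+02 4.086e+02 1.010e+02 1.004e+02 1.000e-01] circ [436.4 408.5  51. ]
ck 588 z 0.0486 rect [435.6 408.6  23.   22.3 -85.1] circ [436.2 408.5  11.9]
```

View pics/w13.png

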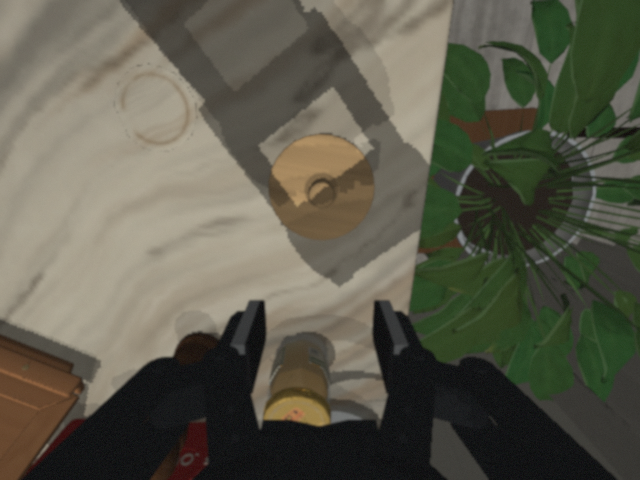

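servo_tool(commands=[{"hand": 0.4,"travel": [0.002,-0.03,0.03],"delta_rot": [0,0,0]},{"hand": 0.4,"travel": [0.002,-0.03,0.065],"delta_rot": [0,0,0]},{"hand": 0.4,"travel": [0.002,-0.03,0.1],"delta_rot": [0,0,0]},{"hand": 0.4,"travel": [0.002,-0.03,0.135],"delta_rot": [0,0,0]},{"hand": 0.4,"travel": [0.002,-0.03,0.155],"delta_rot": [0,0,0]},{"hand": 0.4,"travel": [0.002,-0.03,0.165],"delta_rot": [0,0,0]},{"hand": 0.4,"travel": [0.002,-0.03,0.169],"delta_rot": [0,0,0]},{"hand": 0.4,"travel": [0.002,-0.03,0.169],"delta_rot": [0,0,0]},{"hand": 0.4,"travel": [0.002,-0.03,0.169],"delta_rot": [0,0,0]},{"hand": 0.4,"travel": [0.002,-0.03,0.169],"delta_rot": [0,0,0]}])

```text
time_s: 29.48
tool_pos: [0.4378, 0.4094, 0.0357]
ee_rot: [[-0.042, 0.999, 0.002], [0.999, 0.042, 0.002], [0.002, 0.002, -1.0]]
contact_force: [-0.8, 0.5, 0.6]
opening: 0.597
```

servo_tool(commands=[{"hand": 1,"travel": [0,0,0],"delta_rot": [0,0,0]},{"hand": 1,"travel": [0,0,0],"delta_rot": [0,0,0]},{"hand": 1,"travel": [0,0,0],"delta_rot": [0,0,0]},{"hand": 1,"travel": [0,0,0],"delta_rot": [0,0,0]},{"hand": 1,"travel": [0,0,0],"delta_rot": [0,0,0]},{"hand": 1,"travel": [0,0,-0.02],"delta_rot": [0,0,0]},{"hand": 1,"travel": [0,0,-0.05],"delta_rot": [0,0,0]},{"hand": 1,"travel": [0,0,-0.09],"delta_rot": [0,0,0]},{"hand": 1,"travel": [0,0,-0.13],"delta_rot": [0,0,0]},{"hand": 1,"travel": [0,0,-0.17],"delta_rot": [0,0,0]},{"hand": 1,"travel": [0,0,-0.18],"delta_rot": [0,0,0]},{"hand": 1,"travel": [0,0,-0.18],"delta_rot": [0,0,0]}])

```text
time_s: 30.48
tool_pos: [0.4379, 0.4096, 0.2181]
ee_rot: [[-0.042, 0.999, 0.005], [0.999, 0.042, 0.004], [0.004, 0.005, -1.0]]
contact_force: [0.2, 0.6, -1.9]
opening: 0.26
```

servo_tool(commands=[{"hand": 1,"travel": [-0.02,-0.001,0],"delta_rot": [0,0,0]},{"hand": 1,"travel": [-0.06,-0.003,0],"delta_rot": [0,0,0]},{"hand": 1,"travel": [-0.1,-0.004,0],"delta_rot": [0,0,0]},{"hand": 1,"travel": [-0.14,-0.006,0],"delta_rot": [0,0,0]},{"hand": 1,"travel": [-0.18,-0.008,0],"delta_rot": [0,0,0]},{"hand": 1,"travel": [-0.22,-0.009,0],"delta_rot": [0,0,0]},{"hand": 1,"travel": [-0.26,-0.011,0],"delta_rot": [0,0,0]},{"hand": 1,"travel": [-0.3,-0.013,0],"delta_rot": [0,0,0]},{"hand": 1,"travel": [-0.34,-0.014,0],"delta_rot": [0,0,0]},{"hand": 1,"travel": [-0.38,-0.016,0],"delta_rot": [0,0,0]},{"hand": 1,"travel": [-0.42,-0.018,0],"delta_rot": [0,0,0]},{"hand": 1,"travel": [-0.46,-0.019,0],"delta_rot": [0,0,0]}])

```text
time_s: 31.48
tool_pos: [0.4363, -0.0533, 0.2124]
ee_rot: [[-0.042, 0.999, -0.001], [0.999, 0.042, 0.0], [0.0, -0.001, -1.0]]
contact_force: [2.7, 0.8, -1.7]
opening: 0.258
```

servo_tool(commands=[{"hand": 1,"travel": [-0.04,-0.002,0],"delta_rot": [0,0,0]},{"hand": 1,"travel": [-0.08,-0.003,0],"delta_rot": [0,0,0]},{"hand": 1,"travel": [-0.12,-0.005,0],"delta_rot": [0,0,0]},{"hand": 1,"travel": [-0.16,-0.007,0],"delta_rot": [0,0,0]},{"hand": 1,"travel": [-0.2,0,0],"delta_rot": [0,0,0]},{"hand": 1,"travel": [-0.23,0.02,0],"delta_rot": [0,0,0]},{"hand": 1,"travel": [-0.26,0.045,0],"delta_rot": [0,0,0]},{"hand": 1,"travel": [-0.29,0.07,0],"delta_rot": [0,0,0]},{"hand": 1,"travel": [-0.32,0.09,0],"delta_rot": [0,0,0]},{"hand": 1,"travel": [-0.335,0.11,0],"delta_rot": [0,0,0]},{"hand": 1,"travel": [-0.34,0.12,0],"delta_rot": [0,0,0]},{"hand": 1,"travel": [-0.34,0.12,0],"delta_rot": [0,0,0]}])

```text
time_s: 32.48
tool_pos: [0.5724, -0.387, 0.2105]
ee_rot: [[-0.041, 0.999, -0.003], [0.999, 0.041, 0.002], [0.002, -0.003, -1.0]]
contact_force: [0.5, -0.2, -1.9]
opening: 0.255
```

servo_tool(commands=[{"hand": 1,"travel": [0,0,0],"delta_rot": [0,0,0]},{"hand": 1,"travel": [0,0,0],"delta_rot": [0,0,0]}])

```text
time_s: 32.65
tool_pos: [0.5708, -0.3856, 0.2127]
ee_rot: [[-0.042, 0.999, -0.001], [0.999, 0.042, 0.001], [0.001, -0.001, -1.0]]
contact_force: [-0.4, 0.9, -1.3]
opening: 0.256
```

Run:
```python
from w import *
d,P=run({},save="w14.png")
s=arm.get_state()["tool_pos"]
q=P[(P[...,2]>s[2]-.022)&(P[...,2]<s[2]-.008)&(np.hypot(P[...,0]-s[0],P[...,1]-s[1])<.07)]
print(len(q),np.percentile(q[:,2],[5,50,95]),hull_circ(q,s[:2],lambda k:abs(k)>100))
```

```text
32.7 [ 0.5708 -0.3856  0.2133] [[-0.042, 0.9991, -0.0006], [0.9991, 0.042, 0.0004], [0.0004, -0.0006, -1.0]] 0.258
20290 [0.19744332 0.19869265 0.19990291] (array([ 0.5688, -0.3852,  0.0504]), 39)
```

View pics/w14.png

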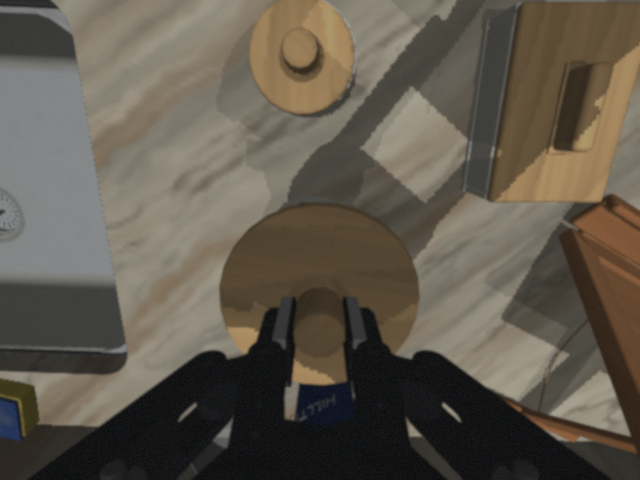

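servo_tool(commands=[{"hand": 1,"travel": [-0.007,0.033,0.01],"delta_rot": [0,0,0]},{"hand": 1,"travel": [-0.007,0.033,0.04],"delta_rot": [0,0,0]},{"hand": 1,"travel": [-0.007,0.033,0.065],"delta_rot": [0,0,0]},{"hand": 1,"travel": [-0.007,0.033,0.08],"delta_rot": [0,0,0]},{"hand": 1,"travel": [-0.007,0.033,0.085],"delta_rot": [0,0,0]},{"hand": 1,"travel": [-0.007,0.033,0.09],"delta_rot": [0,0,0]},{"hand": 1,"travel": [-0.007,0.033,0.096],"delta_rot": [0,0,0]},{"hand": 1,"travel": [-0.007,0.033,0.102],"delta_rot": [0,0,0]},{"hand": 1,"travel": [-0.007,0.033,0.107],"delta_rot": [0,0,0]},{"hand": 1,"travel": [-0.007,0.033,0.107],"delta_rot": [0,0,0]},{"hand": 1,"travel": [-0.007,0.033,0.107],"delta_rot": [0,0,0]}])

```text
time_s: 33.62
tool_pos: [0.6047, -0.3918, 0.1069]
ee_rot: [[-0.042, 0.999, 0.0], [0.999, 0.042, -0.0], [-0.0, 0.0, -1.0]]
contact_force: [0.1, -0.5, -1.4]
opening: 0.253
```

servo_tool(commands=[{"hand": 1,"travel": [0,0,0.002],"delta_rot": [0,0,0]},{"hand": 1,"travel": [0,0,0.002],"delta_rot": [0,0,0]},{"hand": 0.45,"travel": [0,0,0.002],"delta_rot": [0,0,0]},{"hand": 0.45,"travel": [0,0,0.002],"delta_rot": [0,0,0]},{"hand": 0.45,"travel": [0,0,0.002],"delta_rot": [0,0,0]},{"hand": 0.45,"travel": [0,0,-0.01],"delta_rot": [0,0,0]},{"hand": 0.45,"travel": [0,0,-0.05],"delta_rot": [0,0,0]},{"hand": 0.45,"travel": [0,0,-0.09],"delta_rot": [0,0,0]},{"hand": 0.45,"travel": [0,0.03,-0.12],"delta_rot": [0,0,0]},{"hand": 0.45,"travel": [0,0.04,-0.12],"delta_rot": [0,0,0]},{"hand": 0.45,"travel": [0,0.04,-0.12],"delta_rot": [0,0,0]},{"hand": 0.45,"travel": [0,0.04,-0.12],"delta_rot": [0,0,0]}])

```text
time_s: 34.62
tool_pos: [0.6448, -0.3899, 0.2267]
ee_rot: [[-0.042, 0.999, -0.0], [0.999, 0.042, 0.0], [0.0, -0.0, -1.0]]
contact_force: [0.2, -0.4, -0.7]
opening: 0.548
```

Run:
```python
from w import *
d,P=run(dict(cl=((.602,-.391),.08,.1,.07),ck=((.602,-.391),.11,.13,.04)),save="w15.png")
p=blob(P,(.602,-.391),.08,.1,.07);A=np.c_[p[:,:2],np.ones(len(p))];print(np.linalg.lstsq(A,p[:,2],rcond=None)[0])
```

```text
34.67 [ 0.6442 -0.39    0.2259] [[-0.042, 0.9991, -0.0014], [0.9991, 0.042, 0.0007], [0.0008, -0.0014, -1.0]] 0.55
cl 11803 z 0.0919 rect [ 602.1 -391.4  103.5  101.3   -5.3] circ [ 602.2 -391.1   52.1]
ck 817 z 0.1194 rect [ 603.4 -391.8   23.    22.9    2.6] circ [ 603.6 -391.5   11.9]
[ 0.02096527 -0.00212869  0.07820756]
```

View pics/w15.png

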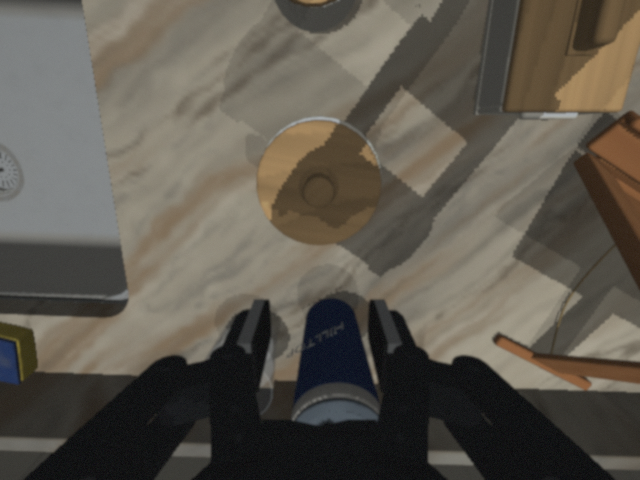

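servo_tool(commands=[{"hand": 0.45,"travel": [0,-0.03,-0.03],"delta_rot": [0,0,0]},{"hand": 0.45,"travel": [0,-0.06,-0.06],"delta_rot": [0,0,0]},{"hand": 0.45,"travel": [0.02,-0.09,-0.08],"delta_rot": [0,0,0]},{"hand": 0.45,"travel": [0.05,-0.12,-0.1],"delta_rot": [0,0,0]},{"hand": 0.45,"travel": [0.09,-0.14,-0.1],"delta_rot": [0,0,0]},{"hand": 0.45,"travel": [0.13,-0.15,-0.1],"delta_rot": [0,0,0]},{"hand": 0.45,"travel": [0.17,-0.16,-0.1],"delta_rot": [0,0,0]},{"hand": 0.45,"travel": [0.21,-0.17,-0.1],"delta_rot": [0,0,0]},{"hand": 0.45,"travel": [0.25,-0.17,-0.1],"delta_rot": [0,0,0]},{"hand": 0.45,"travel": [0.29,-0.17,-0.1],"delta_rot": [0,0,0]},{"hand": 0.45,"travel": [0.33,-0.17,-0.1],"delta_rot": [0,0,0]},{"hand": 0.45,"travel": [0.37,-0.17,-0.1],"delta_rot": [0,0,0]}])

```text
time_s: 35.67
tool_pos: [0.4578, -0.0261, 0.326]
ee_rot: [[-0.041, 0.999, -0.001], [0.999, 0.041, -0.0], [0.0, -0.001, -1.0]]
contact_force: [1.7, 0.5, -0.1]
opening: 0.552
```

servo_tool(commands=[{"hand": 0.45,"travel": [0.03,0,0],"delta_rot": [0,0,0]},{"hand": 0.45,"travel": [0.07,0,0],"delta_rot": [0,0,0]},{"hand": 0.45,"travel": [0.11,0,0],"delta_rot": [0,0,0]},{"hand": 0.45,"travel": [0.15,0,0],"delta_rot": [0,0,0]},{"hand": 0.45,"travel": [0.19,0,0],"delta_rot": [0,0,0]},{"hand": 0.45,"travel": [0.23,0,0],"delta_rot": [0,0,0]},{"hand": 0.45,"travel": [0.25,0,0],"delta_rot": [0,0,0]},{"hand": 0.45,"travel": [0.25,0,0],"delta_rot": [0,0,0]},{"hand": 0.45,"travel": [0.25,0,0],"delta_rot": [0,0,0]}])

```text
time_s: 36.42
tool_pos: [0.4482, 0.2225, 0.3256]
ee_rot: [[-0.044, 0.999, -0.002], [0.999, 0.044, -0.001], [-0.001, -0.002, -1.0]]
contact_force: [0.3, -0.0, -0.5]
opening: 0.55
```

Run:
```python
from w import *
d,P=run(dict(crocklid=((.602,-.395),.08,.1,.07),ck=((.602,-.395),.11,.13,.04),sl=((.438,-.405),.072,.1,.06),sk=((.438,-.405),.1,.12,.05),dl=((.463,-.196),.055,.075,.12),dk=((.463,-.196),.08,.1,.1),pm=((.64,.27),.1,.2,.05),hj=((.635,.384),.06,.12,.06)),cam="top",save="t16.png")
for c,z,r in (((.602,-.395),.09,.045),((.438,-.405),.08,.033),((.463,-.196),.062,.045)):
    m=(abs(P[...,2]-z)<.006)&(np.hypot(P[...,0]-c[0],P[...,1]-c[1])<r);p=P[m]-[*c,0]
    print(np.linalg.lstsq(np.c_[p[:,:2],np.ones(len(p))],p[:,2],rcond=None)[0].round(4))
P=np.load("top.npy")
for c,h0,h1,r in (((.64,.27),.1,.2,.05),((.635,.384),.06,.12,.06)): print(rect(blob(P,c,h0,h1,r)))
d=arm.camera("scene");cv2.imwrite("pics/s16.png",d["color"][150:430,200:520].repeat(2,0).repeat(2,1))
```

```text
36.47 [0.4485 0.2218 0.3259] [[-0.0423, 0.9991, -0.0012], [0.9991, 0.0423, -0.0009], [-0.0008, -0.0013, -1.0]] 0.555
crocklid 820 z 0.0904 rect [ 601.8 -396.1  100.6  100.4   38. ] circ [ 602.7 -394.6   54.3]
ck 54 z 0.1161 rect [ 600.6 -396.8   23.8   20.3    1.6] circ [ 601.4 -396.9   12.8]
sl 498 z 0.0811 rect [ 438.4 -406.6   77.9   73.7  -34.3] circ [ 438.  -407.6   41.3]
sk 53 z 0.1075 rect [ 440.2 -407.5   22.4   19.5  -30.2] circ [ 440.1 -406.7   11.7]
dl 1604 z 0.063 rect [ 463.4 -197.2  155.3  101.1    2.2] circ [ 462.7 -195.7   88.4]
dk 127 z 0.0901 rect [ 464.2 -197.5   62.8   17.1    3.2] circ [ 464.1 -195.8   31.4]
pm attempt to get argmax of an empty sequence
hj 126 z 0.0971 rect [626.3 407.5  58.8  19.9  25.3] circ [628.1 403.7  29.4]
[ 0.0013 -0.0016  0.0905]
[-0.0086 -0.0029  0.0811]
[ 0.0008 -0.0037  0.0628]
[631.9 269.1  48.6  45.4 -81.7]
[636.6 389.4  64.2  61.9 -15.5]
```

View pics/s16.png

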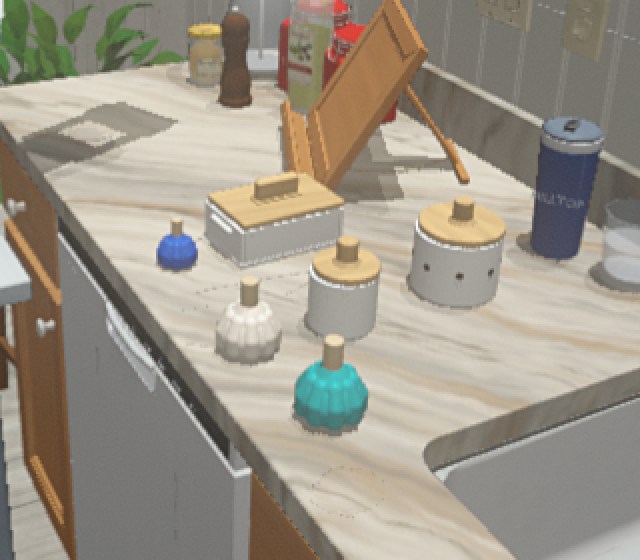

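View pics/t16.png

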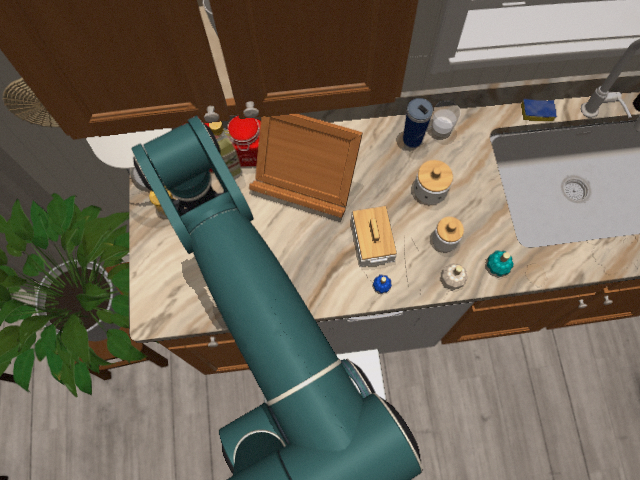

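```bash
python3 -c "
from rig import arm
print(arm.sign_off())"
```

```text
the job is handed in; nothing more can be done
None
```

The butter is in the dish, the garlic is in the crock, and all three lids are on. I handed the job in at about 36.5 s of the 138 s allowed. For the garlic I picked the smaller of the two white bulbs and left the larger white, blue and turquoise ones alone.

**Lid height and level:** The last top-camera check put the lid boards at about 63, 90.5 and 81 mm for the dish, crock and sugar jar. Fully seated would be 62, 90 and 80 mm. All three are level within 0.01 rad.

**Lid centring:** Each lid is centred within about 2 mm of where I measured its container, and the dish lid is aligned within about 1° of the dish.

**Butter and garlic:** The wrist camera showed the butter lying centred in the dish and the garlic standing in the crock before the lids went on.

**Checks that failed or disagreed:**
- **Camera offset:** The top and wrist cameras differed by about 4–5 mm in y. I used the wrist camera for all placing; it agreed with the tool position to about 1–2 mm when a lid was held.
- **Crock lid tilt:** A first tilt fit from the wrist camera gave 0.02 rad, probably because it picked up rim points. The later top-view fit, using only the inner part of the lid, showed it flat.
- **Pepper mill and honey jar:** The arm blocked the top view of both at the end, so I have no final measured position for them. The scene picture shows both upright, and the arm never went near them.

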